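Open the castor hopper's slide gate and lock it with a T-bolt

TASK

Draw the slide gate of the castor hopper out by its red fin until its cross-bar is pulled firmly, but not slammed, against the yellow end stop, so that both castor wheels drop. Then lift the T-bolt from its wooden stand, drop it into the T-slot between the hopper and the bar, clear of the bar and fully down on its collar, slide it up until it presses against the back of the bar, and turn it a quarter turn so that it locks the gate open. Let go, and leave the spray can, spanner and mug alone.

Things in the scene. Friction and masses are not known exactly. Their poses are not given: they have to be found in the camera images.
- hopper: blue square magazine, fixed. Origin on the bench under the shaft's centre; the gate draws out along its -x, z up. Shaft 90 x 90 mm, 220 high, clear back. Above, the mouth flares: its front sheet (90 wide) overhangs from x=-45, z=220 to x=-115, z=275 mm. Level rails along x from -240 to +50 mm, tops at z=130: the stop's at y=-66 (40 wide), the T-slot's at y=+105 (50 wide)
- gate: steel slide gate; origin as the hopper's when shut, moves along the hopper's -x (starts 0 to 12 mm out, strikes the stop at 93 to 118). Plate 84 mm wide, top at z=135. Cross-bar x -75 to -60, z 133 to 150, y -86 to +130 mm, over the rails. Slides with about 4 N friction plus the drag of the castors on it; stays where left
- gate_grip (a point): middle of the gate's red upright fin (50 mm in x, 14 thick in y, z 135 to 185), 105 mm before the gate's origin, 163 high, free on both sides. The hopper's mouth overhangs it: lean the tool about 40 degrees, its body away from the hopper
- bar_front (a point): front face of the cross-bar at y=-66 mm, the spot that strikes the stop
- bar_back (a point): back face (hopper side) of the cross-bar over the T-slot's centre line, 136 mm high
- stop: yellow end-stop block, fixed on the rail, at a different place each time, 24 x 34 x 30 mm, origin under its centre; axes as the hopper's
- stop_face (a point): centre of the stop's face (+x side) that the cross-bar strikes
- slot_near (a point): on the T-slot's centre line at the rail's top, z=130 mm, 230 mm before the hopper's origin (robot end). The slot is open only on top: 16 mm wide, lips 8 mm thick, cavity below 40 mm wide and 16 mm high
- slot_far (a point): point on the T-slot's centre line at the rail's top, z=130 mm, 30 mm beyond the hopper's origin; from slot_near to slot_far is the hopper's +x
- castor1: grey-hubbed black castor wheel, 70 mm across, 30 mm thick, lying flat on the gate in the shaft; origin at the centre of its underside; it drops into the shaft's foot by itself when the gate is drawn
- castor2: same, lying on castor1
- bolt_stand: wooden block 80 x 70 x 30 mm, fixed, with a pocket 39 x 17 mm and 24 mm deep in which the bolt stands; origin under its centre
- bolt: upright T-bolt, 136 mm tall, about 0.2 kg. Origin under the middle of its steel T-head (34 mm along x, 12 in y, 9 high); shank 12 mm; brass collar 36 mm across, 20 to 32 mm up, rests on stand or rail; orange grip bar 56 mm along x, 14 thick in y, 110 to 136 mm up. x lies along the slot to go in, across it to lock
- bolt_grip (a point): centre of the orange grip bar, 123 mm above the bolt's origin
- collar (a point): centre of the underside of the brass collar, 20 mm above the bolt's origin
- spray_can: yellow spray can, 62 mm across, 190 mm tall, origin under it; not to be disturbed
- spanner: spanner lying on the bench, about 180 mm long; not to be disturbed
- mug: white mug, 80 mm across, 90 mm tall, origin under it; not to be disturbed
There are look-alikes about, which are no part of the job. Leave any blue look-alike of the bolt alone.

How it is judged:
On the way, in this order (a step that is already met when the one before it is completed fails the run):
1. the gate's cross-bar is pulled against the stop with more than 5 N (contact force between gate and stop above 5 N), for 0.1 s.
2. the T-bolt stands in the slot, head lengthwise, collar down on the rail, its collar at least 10 mm behind the bar (z of collar in the frame of slot_near between -0.004 and 0.0035 m and y of collar in the frame of slot_near between -0.004 and 0.004 m and angle between the x axis of bolt and the x axis of hopper, either way round below 0.35 rad and x of collar in the frame of bar_back above 0.028 m and x of collar in the frame of slot_near below 0.26 m), for 0.1 s.
3. the bolt, still lengthwise in the slot, presses the back of the bar with more than 1 N (z of collar in the frame of slot_near between -0.004 and 0.0035 m and y of collar in the frame of slot_near between -0.004 and 0.004 m and angle between the x axis of bolt and the x axis of hopper, either way round below 0.35 rad and x of collar in the frame of bar_back above 0.01 m and contact force between bolt and gate above 1 N), for 0.05 s.
At the end, for the whole second after the job is handed in: Bar within 4 mm of the stop; bolt in the slot, collar on the rail (within 3.5 mm) and within 5 mm of the bar's back, head within 20 degrees of square across the slot; both castors in the shaft's foot below the gate; all released and at rest (z of collar in the frame of slot_near between -0.004 and 0.0035 m and y of collar in the frame of slot_near between -0.004 and 0.004 m and angle between the x axis of bolt and the y axis of hopper, either way round below 0.35 rad and x of collar in the frame of bar_back between 0.01 and 0.023 m and x of bar_front in the frame of stop_face below 0.004 m and z of each of castor1, castor2 in the frame of hopper below 0.115 m and x of castor1 in the frame of hopper between -0.05 and 0.05 m and y of castor1 in the frame of hopper between -0.05 and 0.05 m and x of castor2 in the frame of hopper between -0.05 and 0.05 m and y of castor2 in the frame of hopper between -0.05 and 0.05 m and linear speed of each of bolt, gate, castor1, castor2 below 0.02 m/s); the robot touches nothing.
It fails at once if the spray can is moved more than 25 mm (distance of spray_can from where it was at the start of the episode above 0.025 m).
It fails at once if the spanner is moved more than 25 mm (distance of spanner from where it was at the start of the episode above 0.025 m).
It fails at once if the mug is moved more than 25 mm (distance of mug from where it was at the start of the episode above 0.025 m).
It fails at once if the gate is slammed or dragged against the stop with more than 60 N (contact force between gate and stop above 60 N).
It also fails if it takes over 70 s, if anything falls off the work surface, if the arm or the gripper's body presses on something with over 40 N, if the wrist force passes 120 N, or if a joint passes its speed limit or range.

ROBOT

A 7-joint arm with a two-finger parallel gripper is mounted at the origin on the work surface. World frame = base frame: x ahead of the robot, y to its left, z up, the work surface at z = 0. Lengths are in m, angles in rad, forces in N, time in s.
With the tool pointing down it reaches from about 0.4 to 0.875 m from the base axis. Payload 19.3 kg.
Tool frame: the origin (TCP) lies midway between the tips of the shut fingers; the grasp point (between the pads) lies 19 mm behind it; z points along the fingers, y is the line along which they close (so a half turn about z gives the same grasp; the last joint's range is limited). The gripper opens to 85 mm and grips with 20 to 120 N. Pads are 22 mm wide; open, the fingers measure 114 mm over their backs; the gripper's body (76 mm by 85 mm) begins 54 mm behind the grasp point. The pads swing forward as they close: fully open they stand 13 mm farther back than shut.
Start: joints at [-1.255, 0.521, -0.036, 1.599, 0.021, 1.021, -0.113], TCP at [0.235, 0.579, 0.231] pointing down, gripper open.
Joint ranges: [-2.91, 2.91], [-0.3, 2.13], [-1.5, 1.42], [0.17, 2.43], [-1.26, 4.41], [0.16, 1.93], [-2.52, 2.52]. Speed limits (rad/s): [1.89, 1.89, 2.39, 2.39, 3.01, 3.01, 3.01].

INTERFACE

Orientations are given as [roll, pitch, yaw] about the fixed x, y, z axes, in that order (R = Rz(yaw) Ry(pitch) Rx(roll)).
In Python, from workcell import bot gives the robot as it stands.
- The arm moves only by the tool move_arm, never from a script. Its argument "series" is a list of rows, each a list of 3 entries, a list of its own where there are three numbers: the shift along the tool's x, y, z in cm, then the turn, a rotation vector about the tool's x, y, z in rad, then the opening in per cent of the stroke, from 0 (shut) to 100 (fully open). A call has 1 to 20 rows; each row is the pose to reach, as a shift and turn from the pose commanded when the call began, along the tool's axes at that moment; what a row does not reach only later rows make up. A row lasts 1/12 s, in which the tool goes at most 41.7 mm and 7.16 degrees, less where a joint would pass 70% of its speed; a pose out of reach is approached as far as the arm can. A call with a gripper value outside its range is refused whole. The fingers move at their own pace and stop on an object; "squeeze" is the grip in N (left out, the last holds). Time passes only in rows, so rows that repeat a pose let the fingers close. It gives the time, the measured TCP pose, the force, the opening and the grip force at its end, in the units of the state.
- bot.observe(): the state, without advancing time (a new reading comes with each control period).
- bot.grab_frame(name): name is "side" or "top"; returns (picture, depth): 400x640x3 uint8, red, green, blue; 400x640 float32, m along the optical axis (not along the pixel's ray), 0 where there is no reading.
- bot.camera_params(name): a dict with "fovy" (degrees; the focal length in pixels is half the picture's height over the tangent of half this angle, whatever the lens; pixels are square), "cx", "cy" (the principal point, pixels), "R" (3x3) and "t" (3): a world point X has camera coordinates R X + t. Camera axes: x right, y down, z forward; pixel columns grow to the right and rows downward; lengths in m; the calibration is good to about 2 mm. A picture is of the moment at which its call begins. camera_params takes no time and is no camera call.
- bot.job_done(): hands the job in; it is judged then, once.
Trained networks look in the newest picture that a camera, given by its name, has taken for a name from the list of things; names that differ only in an ending like _2 or _b are one class to them, and where a whole thing is asked for, a point or a joint stands for the part that bears it (a point fixed in the world has none). Each returns a list of dicts, best first, with "conf" (0 to 1); they miss things now and then, are a little off and sometimes report something else, mostly with a low value. They report only what shows in the picture. A call takes as long as a camera call. They do not tell look-alikes from the thing itself.
- bot.find_in(camera, thing): "bbox" ([left, top, right, bottom] in pixels, round what is visible of it).
- bot.trace(camera, thing): "mask" (400x640 bool, what is visible of it) and "bbox" ([left, top, right, bottom] in pixels, round what is visible of it).
The state is a dict: "clock": time; "qpos": joint angles; "qd": joint speeds; "joint_efforts": joint torques, N m; "position": TCP position; "tool_rot": TCP orientation; "force": force on the tool from outside, world axes, zero at the start; "moment": the same for the moment, N m; "grip_width": finger opening in m; "finger_force": force on a finger pad.
Only numpy, scipy, OpenCV 4.12 (cv2) and the standard library are available. Lean on these libraries where they do the work, as an engineer would, in place of code of your own. Each camera call takes 0.05 s, during which the arm holds its last target. There are 200 camera calls.

## Working session

There is one attempt and no reset: what is moved stays moved. The work goes in short steps, Python scripts to look and compute and a tool call to move; the robot and the scene stay as the last step left them, time stands still between calls to the robot, and variables do not carry over. Pictures are saved under pics/ and viewed, at most 10 in all, crops included, and the job is handed in when it is done.

Besides the shell and the picture viewer there is one more tool, called after "Request:" as name(argument=value, ...), one argument or row to a line, values as JSON. move_arm: Moves the arm, as the interface text tells. Its arguments: {"type":"object","properties":{"series":{"type":"array"},"squeeze":{"type":"number"}},"required":["series"]}

```bash
mkdir -p pics; ls; cat > h.py <<'E'
import numpy as np, cv2
from workcell import bot
from scipy.spatial.transform import Rotation as Ro
def cloud(name):
    im,d=bot.grab_frame(name); p=bot.camera_params(name)
    f=200/np.tan(np.radians(p['fovy'])/2)
    v,u=np.mgrid[:400,:640]
    c=np.stack([(u-p['cx'])/f*d,(v-p['cy'])/f*d,d],-1)
    W=(c-np.array(p['t']))@np.array(p['R']); W[d<=0]=np.nan
    return im,W
def save(n,im,box=None,s=1):
    if box: im=im[box[1]:box[3],box[0]:box[2]]
    im=cv2.resize(im,None,fx=s,fy=s,interpolation=cv2.INTER_CUBIC)
    cv2.imwrite('pics/'+n+'.png',im[...,::-1])
E
python3 - <<'E'
from h import *
s=bot.observe(); print(s)
for n in('side','top'):
    im,W=cloud(n); save(n+'0',im); np.savez(n+'0',im=im,W=W)
    print(n,bot.camera_params(n))
    for t in('hopper','gate_grip','gate','stop','bolt','bolt_stand','spray_can','mug','spanner'):
        for r in bot.trace(n,t)[:3]:
            m=r['mask']; print(t,round(r['conf'],2),np.round(r['bbox']),np.round(np.nanmedian(W[m],0),3),np.round(np.nanpercentile(W[m],[3,97],axis=0),3).tolist())
E
```

```text
pics
{'clock': 0.0, 'qpos': array([-1.25521333,  0.52202387, -0.03635818,  1.60003148,  0.02119324,
        1.0210901 , -0.11282244]), 'qd': array([-9.20559478e-04, -1.22853142e-03, -8.35294693e-04, -5.20382453e-04,
        1.36363594e-03,  1.68506180e-05,  1.51736768e-04]), 'joint_efforts': array([-2.29561272e-03, -9.27076650e+01,  1.97853372e+00, -3.69932449e+01,
        1.77479710e-02,  8.02509516e-03,  2.41154936e-05]), 'position': array([0.23506244, 0.57873191, 0.23071084]), 'tool_rot': array([-3.14042617e+00,  6.29603775e-05,  2.75580086e+00]), 'force': array([-0.78797288,  0.36465722, -0.30478176]), 'moment': array([ 0.02449374, -0.04083633, -0.02378831]), 'finger_force': 0.0, 'grip_width': 0.08563419016572245}
side {'fovy': 50.137071944185145, 'cx': 322.28110889632205, 'cy': 198.15223915936343, 'R': array([[ 0.76270339,  0.64671728, -0.00634818],
       [ 0.43300319, -0.51790237, -0.73775699],
       [-0.48040793,  0.55994097, -0.67503654]]), 't': array([-0.41949855, -0.19876479,  1.71203835])}
hopper 0.92 [268. 153. 395. 274.] [ 0.712 -0.117  0.135] [[0.494, -0.163, 0.004], 
[... 2021 characters left out ...]
 238. 242.] [0.487 0.258 0.101] [[0.469, 0.248, 0.037], [0.51, 0.273, 0.15]]
bolt 0.64 [179. 225. 203. 240.] [0.497 0.368 0.112] [[0.479, 0.351, 0.019], [0.515, 0.391, 0.14]]
bolt_stand 0.76 [215. 225. 247. 254.] [0.475 0.248 0.031] [[0.445, 0.222, 0.001], [0.527, 0.296, 0.037]]
spray_can 0.92 [433. 191. 472. 218.] [ 0.575 -0.409  0.18 ] [[0.552, -0.447, 0.014], [0.606, -0.395, 0.195]]
spray_can 0.26 [291. 181. 369. 213.] [ 0.604 -0.065  0.139] [[0.571, -0.152, 0.132], [0.641, 0.044, 0.188]]
mug 0.62 [189. 162. 223. 197.] [0.678 0.356 0.044] [[0.634, 0.308, 0.003], [0.715, 0.383, 0.093]]
spanner 0.75 [422. 249. 447. 304.] [ 0.362 -0.394  0.008] [[0.281, -0.418, -0.0], [0.442, -0.367, 0.014]]
```

```bash
python3 - <<'E'
from h import *
a=np.load('top0.npz')['im']; b=np.load('side0.npz')['im']
A=cv2.resize(a[90:270,170:480],None,fx=2.5,fy=2.5,interpolation=cv2.INTER_CUBIC)
save('ta',A)
save('sb',b,(150,100,460,310),2.5)
E
```

```text
(no output)
```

View pics/ta.png

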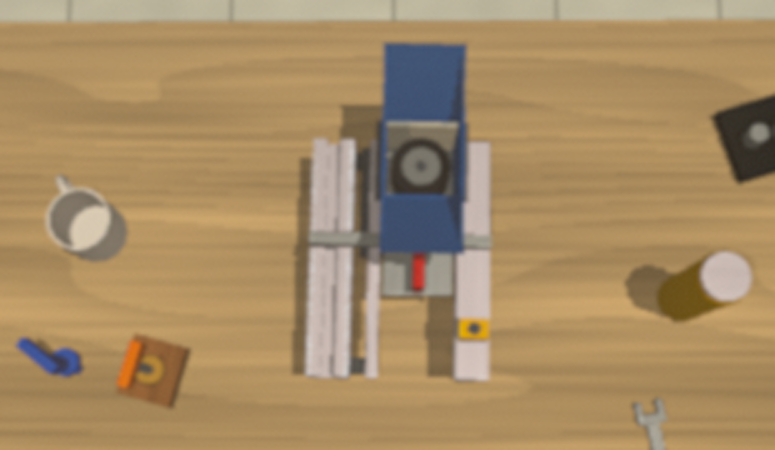

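View pics/sb.png

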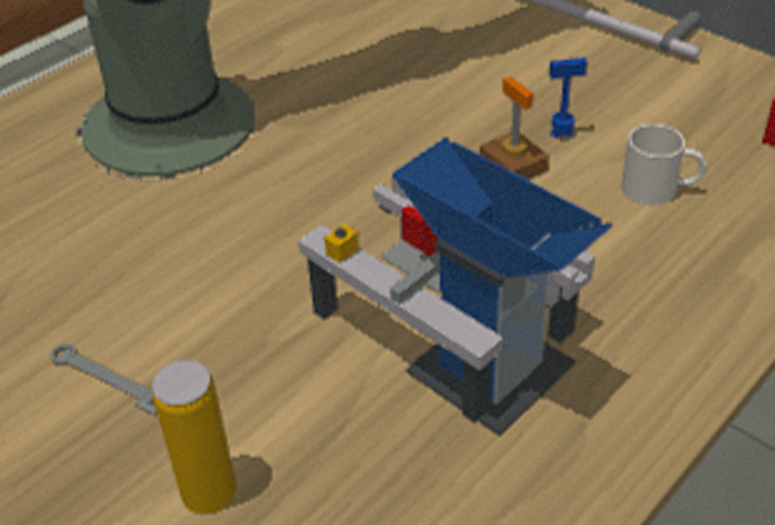

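The top crop shows the orange T-bolt in its wooden stand at (130,362), which is full-frame (222,235). The blue look-alike is at (47,357), full-frame (189,233). The task's bolt is the orange-gripped one in the wooden stand. The same crop shows the red fin at (418,272), the yellow stop at (473,328) and the T-slot rail on the left.

```bash
cat > fit.py <<'E'
from h import *
from scipy.optimize import differential_evolution as DE
P={}
for n in('top','side'):
    D=np.load(n+'0.npz'); im,W=D['im'],D['W']; hsv=cv2.cvtColor(im,cv2.COLOR_RGB2HSV); P[n]=(W,hsv)
    H,S,V=[hsv[...,i].astype(int) for i in range(3)]
    x,y,z=np.moveaxis(W,-1,0)
    reg=(x>.44)&(x<.85)&(y>-.2)&(y<.09)
    pts=W[reg&(S<60)&(abs(z-.13)<.007)]
    def ins(q):
        c,s=np.cos(q[2]),np.sin(q[2]); d=pts[:,:2]-q[:2]; X=c*d[:,0]+s*d[:,1]; Y=-s*d[:,0]+c*d[:,1]
        xi=(X>-.24)&(X<.05)
        r=xi&((abs(Y+.066)<.02)|((abs(Y-.105)<.025)&(abs(Y-.105)>.008)))
        o=(abs(Y)<.042)&(X>-.16)&(X<.0)
        slot=xi&(abs(Y-.105)<.008)
        return -(r.sum()-0.5*slot.sum()-.7*(~(r|o|slot)).sum())
    r=DE(ins,[(.66,.78),(-.11,0),(-.12,.12)],seed=1,popsize=40,maxiter=200,tol=1e-9)
    print(n,len(pts),'hopper',r.x.round(4),r.fun)
    red=reg&(S>130)&((H<6)|(H>174))&(z>.14); print('fin',red.sum(),np.nanpercentile(W[red],[3,50,97],axis=0).round(4).tolist())
    ft=W[red&(z>.178)]; print(' fin top',len(ft),ft.mean(0).round(4), cv2.minAreaRect(ft[:,:2].astype(np.float32)*1000))
    yl=reg&(S>110)&(H>18)&(H<32)&(z>.135)&(x<.58)&(y<-.1); yt=W[yl&(z>.155)]
    print('stop',yl.sum(),W[yl].mean(0).round(4),'top',len(yt),yt.mean(0).round(4),cv2.minAreaRect(yt[:,:2].astype(np.float32)*1000))
    og=(x>.4)&(x<.6)&(y>.2)&(y<.32)&(S>170)&(H<13)&(z>.11); ot=W[og&(z>.138)]
    for k in(W[og],ot): print('orange',len(k),k.mean(0).round(4),cv2.minAreaRect(k[:,:2].astype(np.float32)*1000),np.percentile(k[:,2],[3,50,97]).round(4))
    st=W[(x>.4)&(x<.6)&(y>.2)&(y<.32)&(abs(z-.03)<.006)]; print('stand',len(st),cv2.minAreaRect(st[:,:2].astype(np.float32)*1000))
E
python3 fit.py
```

```text
top 2516 hopper [ 0.7104 -0.0797 -0.0234] -1624.6
fin 66 [[0.5712, -0.0815, 0.1788], [0.5888, -0.0756, 0.1865], [0.6067, -0.0698, 0.1902]]
 fin top 64 [ 0.5891 -0.0756  0.1862] ((588.9595336914062, -75.68376922607422), (11.639957427978516, 36.663291931152344), 89.64083862304688)
stop 88 [ 0.525  -0.1405  0.161 ] top 85 [ 0.5248 -0.1411  0.1619] ((525.0331420898438, -141.14382934570312), (20.863737106323242, 32.779415130615234), 0.4228399693965912)
orange 4 [0.4892 0.2581 0.1406] ((492.6773681640625, 258.5782470703125), (20.256872177124023, 4.002800464630127), 16.212682723999023) [0.133  0.1409 0.1478]
orange 2 [0.4947 0.2592 0.1462] ((494.66009521484375, 259.1547546386719), (16.616527557373047, 0.0), -149.84808349609375) [0.1444 0.1462 0.148 ]
stand 330 ((487.02191162109375, 262.12237548828125), (70.6294174194336, 79.95301818847656), 74.36576080322266)
side 1275 hopper [ 0.7165 -0.0821 -0.0287] -761.8
fin 161 [[0.5768, -0.0857, 0.1423], [0.5977, -0.083, 0.1652], [0.6249, -0.0737, 0.1843]]
 fin top 41 [ 0.5926 -0.0798  0.1823] ((597.2171630859375, -79.92899322509766), (13.547237396240
[... 332 characters left out ...]
.97665405273438) [0.1205 0.1212 0.1219]fit.py:24: RuntimeWarning: Mean of empty slice.
  for k in(W[og],ot): print('orange',len(k),k.mean(0).round(4),cv2.minAreaRect(k[:,:2].astype(np.float32)*1000),np.percentile(k[:,2],[3,50,97]).round(4))
  ret = um.true_divide(
Traceback (most recent call last):
  File "fit.py", line 24, in <module>
    for k in(W[og],ot): print('orange',len(k),k.mean(0).round(4),cv2.minAreaRect(k[:,:2].astype(np.float32)*1000),np.percentile(k[:,2],[3,50,97]).round(4))
                                                                                                                  ~~~~~~~~~~~~~^^^^^^^^^^^^^^^^^^
IndexError: index -1 is out of bounds for axis 0 with size 0
```

```bash
cat > g.py <<'E'
from h import *
def rel(p,R,name='',R0=None,p0=None):
    s=bot.observe(); R0=Ro.from_euler('xyz',s['tool_rot']) if R0 is None else R0; p0=s['position'] if p0 is None else p0
    print(name,'shift cm',(R0.inv().apply(np.array(p)-p0)*100).round(2),'turn',(R0.inv()*R).as_rotvec().round(3))
def tool(yaw,tilt,flip=1):
    hx=np.array([np.cos(yaw),np.sin(yaw),0]);hy=np.array([-np.sin(yaw),np.cos(yaw),0])*flip
    z=np.sin(tilt)*hx-np.cos(tilt)*np.array([0,0,1]); return Ro.from_matrix(np.c_[np.cross(hy,z),hy,z])
E
python3 - <<'E'
from g import *
y=-.025;R=tool(y,np.radians(40)); z=R.as_matrix()[:,2]
g=np.array([.597,-.0775,.163])
for b in(.12,0): rel(g+z*(.019-b),R,b); print(g+z*(.019-b))
s=bot.observe();p0=s['position'];rel([.35,.35,.34],R,'via')
for n in('top0','side0'):
    D=np.load(n+'.npz'); im,W=D['im'],D['W']; h=cv2.cvtColor(im,cv2.COLOR_RGB2HSV)
    x,yy,z=np.moveaxis(W,-1,0); m=(x>.4)&(x<.6)&(yy>.2)&(yy<.32)&(h[...,0]<20)&(h[...,1]>200)
    # image-based footprint: intersect pixel rays with grip top/centre plane
    m=cv2.connectedComponentsWithStats(((h[...,0]<18)&(h[...,1]>190)).astype(np.uint8))
    p=bot.camera_params(n);f=200/np.tan(np.radians(p['fovy'])/2);Rc=np.array(p['R']);C=-Rc.T@np.array(p['t'])
    for i in range(1,m[0]):
        if m[2][i,4]>25:
            v,u=np.where(m[1]==i); c=np.array([u.mean(),v.mean()])
            if not(200<c[0]<380 and 110<c[1]<260): continue
            d=Rc.T@np.array([(c[0]-p['cx'])/f,(c[1]-p['cy'])/f,1]); print(n,m[2][i],c.round(1),[ (C+d*(zz-C[2])/d[2]).round(4) for zz in(.146,.133)])
            k=W[m[1]==i]; k=k[k[:,2]>.115]; print(np.median(k,0).round(4),len(k), cv2.minAreaRect(k[:,:2].astype(np.float32)*1000))
E
```

```text
0.12 shift cm [-52.15 -49.5   -0.9 ] turn [-0.126 -0.69  -0.346]
[ 0.53209874 -0.07587713  0.24037049]
0 shift cm [-59.37 -46.78   8.29] turn [-0.126 -0.69  -0.346]
[ 0.60920915 -0.07780529  0.14844516]
via shift cm [-19.25 -16.9  -10.87] turn [-0.126 -0.69  -0.346]Traceback (most recent call last):
  File "<stdin>", line 11, in <module>
ValueError: cameras: side, top
```

Request:
move_arm(
  series=[
    [[-4,-4,-4],[0,0,0],100],
    [[-8,-7,-7],[0,0,0],100],
    [[-12,-10,-10],[-0.02,-0.1,-0.05],100],
    [[-15,-14,-10.9],[-0.04,-0.2,-0.1],100],
    [[-19,-17,-10.9],[-0.06,-0.3,-0.15],100],
    [[-22,-20,-10.9],[-0.07,-0.4,-0.2],100],
    [[-25,-23,-10.9],[-0.09,-0.5,-0.25],100],
    [[-28,-26,-10.9],[-0.11,-0.6,-0.3],100],
    [[-31,-29,-10],[-0.126,-0.69,-0.346],100],
    [[-34,-32,-10],[-0.126,-0.69,-0.346],100],
    [[-37,-35,-9],[-0.126,-0.69,-0.346],100],
    [[-40,-38,-8],[-0.126,-0.69,-0.346],100],
    [[-43,-41,-7],[-0.126,-0.69,-0.346],100],
    [[-46,-44,-6],[-0.126,-0.69,-0.346],100],
    [[-49,-47,-4],[-0.126,-0.69,-0.346],100],
    [[-52,-49.5,-2],[-0.126,-0.69,-0.346],100],
    [[-52.15,-49.5,-0.9],[-0.126,-0.69,-0.346],100],
    [[-52.15,-49.5,-0.9],[-0.126,-0.69,-0.346],100],
    [[-52.15,-49.5,-0.9],[-0.126,-0.69,-0.346],100],
  ],
)

```text
clock: 2.58
position: [0.4957, 0.0144, 0.2883]
tool_rot: [-3.122, 0.711, 3.125]
force: [-0.5, 1.0, -0.3]
grip_width: 0.0851
finger_force: 0.0
```

```bash
python3 - <<'E'
from g import *
y=-.025;R=tool(y,np.radians(40)); z=R.as_matrix()[:,2]
g=np.array([.597,-.0775,.163])
print(bot.observe()['qpos'].round(2))
rel(g+z*.019,R,'grasp')
for n in('top','side'):
    D=np.load(n+'0.npz'); im,W=D['im'],D['W']; h=cv2.cvtColor(im,cv2.COLOR_RGB2HSV)
    m=cv2.connectedComponentsWithStats(((h[...,0]<18)&(h[...,1]>190)).astype(np.uint8))
    p=bot.camera_params(n);f=200/np.tan(np.radians(p['fovy'])/2);Rc=np.array(p['R']);C=-Rc.T@np.array(p['t'])
    for i in range(1,m[0]):
        v,u=np.where(m[1]==i); c=np.array([u.mean(),v.mean()])
        if m[2][i,4]<25 or not(200<c[0]<380 and 110<c[1]<260): continue
        d=Rc.T@np.array([(c[0]-p['cx'])/f,(c[1]-p['cy'])/f,1]); print(n,m[2][i],c.round(1),[ (C+d*(zz-C[2])/d[2]).round(4) for zz in(.146,.133)])
        k=W[m[1]==i]; k=k[k[:,2]>.115]
        if len(k): print(np.median(k,0).round(4),len(k), cv2.minAreaRect(k[:,:2].astype(np.float32)*1000))
E
```

```text
[-0.37 -0.01  0.07  2.42  1.36  0.23 -0.02]
grasp shift cm [ 0.41 -8.67 18.28] turn [-0.014  0.013  0.007]
top [217 226  10  19  98] [221.7 235.4] [array([0.4863, 0.2612, 0.146 ]), array([0.4872, 0.2645, 0.133 ])]
[0.485  0.2609 0.1467] 97 ((486.80926513671875, 261.36212158203125), (12.849227905273438, 54.941749572753906), 72.38052368164062)
side [351 131  12  12  88] [356.7 136.5] [array([0.5008, 0.2474, 0.146 ]), array([0.4898, 0.2631, 0.133 ])]
[0.4941 0.2573 0.139 ] 88 ((491.7583312988281, 259.7869873046875), (18.015581130981445, 59.57754898071289), 70.79736328125)
side [311 183  14  19 119] [316.2 191.6] [array([ 0.5832, -0.0661,  0.146 ]), array([ 0.5735, -0.0551,  0.133 ])]
[ 0.5956 -0.0829  0.1661] 119 ((572.954345703125, -66.68060302734375), (25.264873504638672, 110.13195037841797), 62.68512725830078)
```

Request:
move_arm(
  series=[
    [[0.2,-2,1.5],[-0.014,0.013,0.007],100],
    [[0.4,-4.5,3],[-0.014,0.013,0.007],100],
    [[0.4,-6.5,4.5],[-0.014,0.013,0.007],100],
    [[0.4,-8.7,6],[-0.014,0.013,0.007],100],
    [[0.4,-8.7,6],[-0.014,0.013,0.007],100],
    [[0.4,-8.7,6],[-0.014,0.013,0.007],100],
    [[0.4,-8.7,6],[-0.014,0.013,0.007],100],
  ],
)

```text
clock: 3.17
position: [0.518, -0.0393, 0.2578]
tool_rot: [-3.111, 0.696, 3.137]
force: [0.7, -0.3, -0.4]
grip_width: 0.0857
finger_force: 0.0
```

```bash
python3 - <<'E'
from g import *
y=-.025;R=tool(y,np.radians(40)); z=R.as_matrix()[:,2]
g=np.array([.597,-.0775,.163])
print(bot.observe()['qpos'].round(2))
rel(g+z*.019,R,'grasp')
im,_=bot.grab_frame('side'); save('s1',im,(200,90,440,270),3)
E
```

```text
[ 0.4   0.13 -0.53  2.38  1.83  0.17 -0.33]
grasp shift cm [ 0.   -3.37 14.36] turn [-0.018 -0.002  0.016]
```

View pics/s1.png

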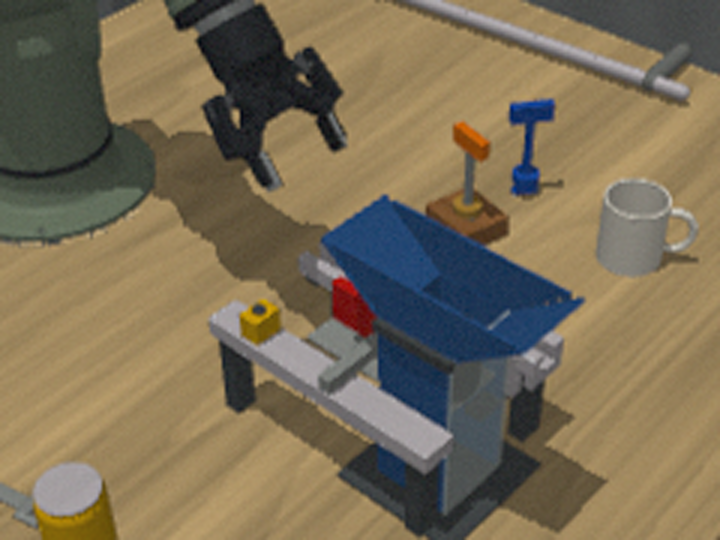

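Request:
move_arm(
  series=[
    [[0,-1.7,1],[-0.01,0,0.01],100],
    [[0,-3.4,2],[-0.018,0,0.016],100],
    [[0,-3.4,3],[-0.018,0,0.016],100],
    [[0,-3.4,3],[-0.018,0,0.016],100],
    [[0,-3.4,3],[-0.018,0,0.016],100],
    [[0,-3.4,3],[-0.018,0,0.016],100],
    [[0,-3.4,6],[-0.018,0,0.016],100],
    [[0,-3.4,8],[-0.018,0,0.016],100],
    [[0,-3.4,8],[-0.018,0,0.016],100],
    [[0,-3.4,8],[-0.018,0,0.016],100],
  ],
)

```text
clock: 4.05
position: [0.5678, -0.0748, 0.1965]
tool_rot: [3.141, 0.694, 3.118]
force: [0.4, 0.5, 0.1]
grip_width: 0.0853
finger_force: 0.0
```

```bash
python3 - <<'E'
from g import *
y=-.025;R=tool(y,np.radians(40)); z=R.as_matrix()[:,2]
g=np.array([.597,-.0775,.163])
print(bot.observe()['qpos'].round(2))
rel(g+z*.019,R,'grasp')
E
```

```text
[ 0.68  0.4  -0.78  2.32  2.18  0.33 -0.51]
grasp shift cm [-0.12 -0.21  6.34] turn [ 0.001 -0.004  0.001]
```

Request:
move_arm(
  series=[
    [[-0.1,-0.2,2],[0,0,0],100],
    [[-0.1,-0.2,4],[0,0,0],100],
    [[-0.1,-0.2,5.5],[0,0,0],100],
    [[-0.1,-0.2,6.3],[0,0,0],80],
    [[-0.1,-0.2,6.3],[0,0,0],50],
    [[-0.1,-0.2,6.3],[0,0,0],30],
    [[-0.1,-0.2,6.3],[0,0,0],0],
    [[-0.1,-0.2,6.3],[0,0,0],0],
    [[-0.1,-0.2,6.3],[0,0,0],0],
    [[-0.1,-0.2,6.3],[0,0,0],0],
  ],
  squeeze=40,
)

```text
clock: 4.88
position: [0.6091, -0.0751, 0.1504]
tool_rot: [3.138, 0.696, 3.121]
force: [-4.2, 18.5, 9.2]
grip_width: 0.0133
finger_force: 44.3
```

```bash
cat > st.py <<'E'
from g import *
s=bot.observe(); print(s['clock'],s['qpos'].round(2),s['position'].round(4),s['tool_rot'].round(4),'F',s['force'].round(1),'M',s['moment'].round(2),s['grip_width'].round(4),s['finger_force'])
E
python3 st.py; python3 - <<'E'
from g import *
R=Ro.from_euler('xyz',bot.observe()['tool_rot'])
print(R.inv().apply(-np.array([np.cos(.025),-np.sin(.025),0])))
E
```

```text
[ 0.7673185   0.00660671 -0.64123215]Traceback (most recent call last):
  File "st.py", line 2, in <module>
    s=bot.observe(); print(s['clock'],s['qpos'].round(2),s['position'].round(4),s['tool_rot'].round(4),'F',s['force'].round(1),'M',s['moment'].round(2),s['grip_width'].round(4),s['finger_force'])
                                                                                                                                                        ^^^^^^^^^^^^^^^^^^^^^
AttributeError: 'float' object has no attribute 'round'
```

Request:
move_arm(
  series=[
    [[-0.1,0.2,-0.1],[0,0,0],0],
    [[0.28,0.2,-0.42],[0,0,0],0],
    [[0.67,0.2,-0.74],[0,0,0],0],
    [[1.43,0.2,-1.38],[0,0,0],0],
    [[2.2,0.2,-2.02],[0,0,0],0],
    [[2.97,0.2,-2.66],[0,0,0],0],
    [[3.73,0.2,-3.3],[0,0,0],0],
    [[4.5,0.2,-3.94],[0,0,0],0],
    [[5.0,0.2,-4.35],[0,0,0],0],
    [[5.0,0.2,-4.35],[0,0,0],0],
    [[5.0,0.2,-4.35],[0,0,0],0],
  ],
)

```text
clock: 5.8
position: [0.5416, -0.0735, 0.1504]
tool_rot: [3.14, 0.694, 3.119]
force: [-3.6, 11.7, -3.7]
grip_width: 0.0135
finger_force: 43.8
```

```bash
sed -i "s/s\['grip_width'\].round(4)/s['grip_width']/" st.py; python3 st.py; python3 - <<'E'
from h import *
im,W=cloud('top'); np.savez('top1',im=im,W=W); save('t1',im,(240,90,420,270),3)
im,W=cloud('side'); np.savez('side1',im=im,W=W)
E
```

```text
5.8 [ 0.74  0.53 -0.88  2.4   2.34  0.51 -0.63] [ 0.5416 -0.0735  0.1504] [3.14   0.6935 3.119 ] F [-3.6 11.7 -3.7] M [1.63 1.54 1.39] 0.0134610730942244 43.75182509422302
```

Request:
move_arm(
  series=[
    [[0.23,0.15,-0.19],[0,0,0],0],
    [[0.46,0.2,-0.38],[0,0,0],0],
    [[0.69,0.2,-0.58],[0,0,0],0],
    [[0.69,0.2,-0.58],[0,0,0],0],
    [[0.69,0.2,-0.58],[0,0,0],0],
  ],
)

```text
clock: 6.32
position: [0.5334, -0.0733, 0.1504]
tool_rot: [-3.141, 0.695, 3.116]
force: [-2.7, 0.4, -6.6]
grip_width: 0.0136
finger_force: 43.6
```

```bash
python3 st.py
```

```text
6.3167 [ 0.76  0.53 -0.9   2.42  2.34  0.53 -0.64] [ 0.5334 -0.0733  0.1504] [-3.1414  0.6946  3.1162] F [-2.7  0.4 -6.6] M [0.19 1.94 0.27] 0.013573871327374523 43.57279658317566
```

View pics/t1.png

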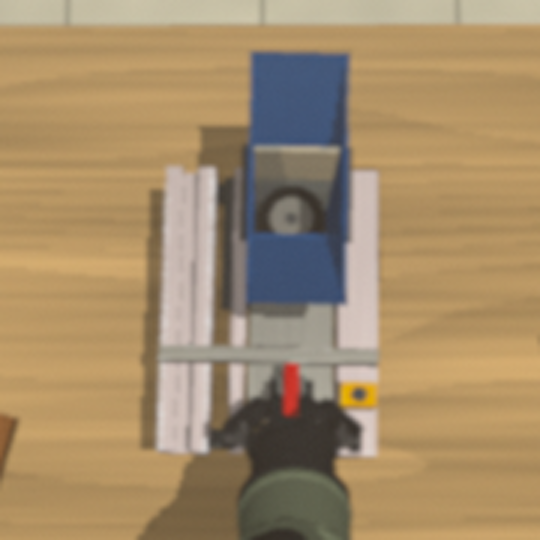

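```bash
python3 - <<'E'
from g import *
s=bot.observe(); R0=Ro.from_euler('xyz',s['tool_rot']); z0=R0.as_matrix()[:,2]; g=s['position']-.019*z0; print(g)
R=tool(-.025,np.radians(20)); z=R.as_matrix()[:,2]
rel(g+z*.019+[0,0,.001],R,'re')
E
```

```text
[ 0.52120485 -0.07299301  0.16503714]
re shift cm [ 0.58  0.   -0.19] turn [-0.     0.346 -0.   ]
```

Request:
move_arm(
  series=[
    [[0,0,0],[0,0,0],60],
    [[0,0,0],[0,0,0],60],
    [[0,0,0],[0,0,0],60],
    [[0.2,0,-0.1],[0,0.12,0],60],
    [[0.4,0,-0.15],[0,0.23,0],60],
    [[0.58,0,-0.19],[0,0.346,0],60],
    [[0.58,0,-0.19],[0,0.346,0],60],
    [[0.58,0,-0.19],[0,0.346,0],30],
    [[0.58,0,-0.19],[0,0.346,0],0],
    [[0.58,0,-0.19],[0,0.346,0],0],
    [[0.58,0,-0.19],[0,0.346,0],0],
    [[0.58,0,-0.19],[0,0.346,0],0],
  ],
  squeeze=60,
)

```text
clock: 7.32
position: [0.5247, -0.073, 0.1454]
tool_rot: [3.139, 0.337, 3.115]
force: [-3.9, -0.0, -43.2]
grip_width: 0.0128
finger_force: 67.4
```

```bash
python3 st.py;python3 - <<'E'
from g import *
R=Ro.from_euler('xyz',bot.observe()['tool_rot'])
print(R.inv().apply(-np.array([np.cos(.025),-np.sin(.025),0])))
E
```

```text
7.3167 [ 0.62  0.46 -0.74  2.18  0.91  0.4   0.72] [ 0.5247 -0.073   0.1454] [3.1393 0.3374 3.1155] F [ -3.9  -0.  -43.2] M [-0.17  3.64  0.24] 0.012807291776671637 67.43926405906677
[ 9.43607781e-01 -3.41402278e-04 -3.31065308e-01]
```

Request:
move_arm(
  series=[
    [[0,0,0],[0,0,0],40],
    [[0,0,0],[0,0,0],40],
    [[0,0,0],[0,0,0],40],
    [[0,0,0],[0,0,0],40],
    [[0,0,0],[0,0,0],0],
    [[0,0,0],[0,0,0],0],
    [[0,0,0],[0,0,0],0],
    [[0,0,0],[0,0,0],0],
  ],
  squeeze=40,
)

```text
clock: 7.98
position: [0.5286, -0.0732, 0.1488]
tool_rot: [-3.141, 0.35, 3.116]
force: [-2.6, -0.5, 6.1]
grip_width: 0.0134
finger_force: 39.8
```

```bash
python3 st.py;python3 - <<'E'
from g import *
R=Ro.from_euler('xyz',bot.observe()['tool_rot'])
print(R.inv().apply(-np.array([np.cos(.025),-np.sin(.025),0])))
E
```

```text
7.9833 [ 0.62  0.46 -0.74  2.18  0.93  0.4   0.7 ] [ 0.5286 -0.0732  0.1488] [-3.1408  0.3503  3.1165] F [-2.6 -0.5  6.1] M [-0.1   0.39  0.07] 0.013388267396352346 39.82468664646149
[ 9.39259060e-01 -4.01263280e-04 -3.43208765e-01]
```

Request:
move_arm(
  series=[
    [[0.19,0,-0.07],[0,0,0],0],
    [[0.38,0,-0.14],[0,0,0],0],
    [[0.56,0,-0.21],[0,0,0],0],
    [[0.66,0,-0.24],[0,0,0],0],
    [[0.75,0,-0.27],[0,0,0],0],
    [[0.75,0,-0.27],[0,0,0],0],
  ],
)

```text
clock: 8.48
position: [0.5206, -0.073, 0.1487]
tool_rot: [-3.141, 0.35, 3.116]
force: [0.3, -2.0, 9.5]
grip_width: 0.0135
finger_force: 40.8
```

```bash
python3 st.py; python3 - <<'E'
from h import *
D=np.load('top1.npz')
im,W=cloud('top'); save('t2',im,(300,170,400,245),6)
E
```

```text
8.4833 [ 0.62  0.44 -0.74  2.2   0.93  0.39  0.7 ] [ 0.5206 -0.073   0.1487] [-3.1411  0.3504  3.1162] F [ 0.3 -2.   9.5] M [-0.38 -0.39 -0.06] 0.013537854576859817 40.772454142570496
```

View pics/t2.png

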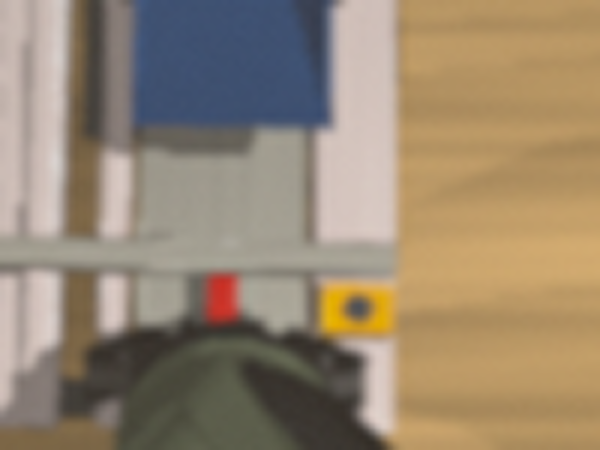

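Request:
move_arm(
  series=[
    [[0.1,0,-0.03],[0,0,0],0],
    [[0.2,0,-0.07],[0,0,0],0],
    [[0.3,0,-0.1],[0,0,0],0],
    [[0.4,0,-0.14],[0,0,0],0],
    [[0.4,0,-0.14],[0,0,0],0],
  ],
)

```text
clock: 8.95
position: [0.5164, -0.0728, 0.1487]
tool_rot: [-3.141, 0.351, 3.116]
force: [1.2, -1.9, 10.3]
grip_width: 0.0135
finger_force: 40.9
```

```bash
python3 st.py
```

```text
8.95 [ 0.62  0.44 -0.74  2.21  0.93  0.38  0.69] [ 0.5164 -0.0728  0.1487] [-3.1411  0.3505  3.1162] F [ 1.2 -1.9 10.3] M [-0.36 -0.45  0.01] 0.01346347883829429 40.852346420288086
```

Request:
move_arm(
  series=[
    [[0.08,0,-0.03],[0,0,0],0],
    [[0.15,0,-0.055],[0,0,0],0],
    [[0.22,0,-0.08],[0,0,0],0],
    [[0.28,0,-0.1],[0,0,0],0],
    [[0.28,0,-0.1],[0,0,0],0],
  ],
)

```text
clock: 9.37
position: [0.5142, -0.0728, 0.1488]
tool_rot: [3.141, 0.351, 3.116]
force: [12.2, -4.0, -1.9]
grip_width: 0.013
finger_force: 41.0
```

```bash
python3 st.py
```

```text
9.3667 [ 0.62  0.43 -0.73  2.21  0.93  0.38  0.69] [ 0.5142 -0.0728  0.1488] [3.1415 0.3515 3.1159] F [12.2 -4.  -1.9] M [-0.69 -1.66 -0.07] 0.01299657017577499 40.96865952014923
```

Request:
move_arm(
  series=[
    [[0.05,0,-0.02],[0,0,0],0],
    [[0.1,0,-0.035],[0,0,0],0],
    [[0.1,0,-0.035],[0,0,0],0],
    [[0.1,0,-0.035],[0,0,0],0],
  ],
)

```text
clock: 9.7
position: [0.5142, -0.0728, 0.1489]
tool_rot: [3.141, 0.353, 3.116]
force: [28.2, -4.4, -19.0]
grip_width: 0.0139
finger_force: 40.6
```

```bash
python3 st.py; python3 - <<'E'
from h import *
im,W=cloud('top');m=None
for r in bot.trace('top','castor1')+bot.trace('top','castor2'): print(r['conf'],r['bbox'],np.nanmedian(W[r['mask']],0).round(3))
E
```

```text
9.7 [ 0.62  0.43 -0.73  2.21  0.93  0.37  0.69] [ 0.5142 -0.0728  0.1489] [3.1406 0.3527 3.1156] F [ 28.2  -4.4 -19. ] M [-1.08 -3.49 -0.18] 0.013908031806831415 40.6198525428772
0.8 [324.8, 151.5, 349.6, 165.7] [ 0.716 -0.082  0.109]
0.8 [324.8, 151.5, 349.6, 165.7] [ 0.716 -0.082  0.109]
```

Request:
move_arm(
  series=[
    [[-0.06,0,0.02],[0,0,0],0],
    [[-0.11,0,0.04],[0,0,0],0],
    [[-0.11,0,0.04],[0,0,0],0],
  ],
)

```text
clock: 10.1
position: [0.5143, -0.0728, 0.1488]
tool_rot: [-3.142, 0.351, 3.116]
force: [11.3, -3.4, -0.6]
grip_width: 0.0134
finger_force: 44.2
```

```bash
python3 st.py; python3 - <<'E'
from g import *
s=bot.observe(); R=Ro.from_euler('xyz',s['tool_rot']); p=s['position']
print(s['force'])
q=p-R.as_matrix()[:,2]*.10
Rb=tool(-.3,0)
rel([.50,0.06,.30],Rb,'via'); rel([.488,.263,.21],Rb,'above'); rel([.488,.263,.114],Rb,'grasp')
E
```

```text
10.1 [ 0.62  0.43 -0.74  2.21  0.93  0.38  0.69] [ 0.5143 -0.0728  0.1488] [-3.1415  0.3513  3.116 ] F [11.3 -3.4 -0.6] M [-0.69 -1.54 -0.15] 0.013437548221817287 44.15747344493866
[11.28236999 -3.38327917 -0.63309419]
via shift cm [ -3.54  13.24 -14.81] turn [0.048 0.349 0.272]
above shift cm [ 1.17 33.5  -6.95] turn [0.048 0.349 0.272]
grasp shift cm [ 4.47 33.5   2.06] turn [0.048 0.349 0.272]
```

Request:
move_arm(
  series=[
    [[-0.11,0,0.04],[0,0,0],50],
    [[-0.11,0,0.04],[0,0,0],70],
    [[-0.11,0,0.04],[0,0,0],100],
    [[0,0,-3],[0,0,0],100],
    [[0,0,-6.5],[0,0,0],100],
    [[0,0,-10],[0,0.05,0],100],
    [[-1,2,-13],[0,0.15,0.05],100],
    [[-2,5,-14.8],[0.01,0.25,0.1],100],
    [[-3,9,-14.8],[0.03,0.349,0.2],100],
    [[-3.5,13,-14.8],[0.048,0.349,0.272],100],
    [[-2.6,17,-14],[0.048,0.349,0.272],100],
    [[-1.8,21,-13],[0.048,0.349,0.272],100],
    [[-0.8,25,-11],[0.048,0.349,0.272],100],
    [[0,29,-9],[0.048,0.349,0.272],100],
    [[1,32,-7],[0.048,0.349,0.272],100],
    [[1.17,33.5,-7],[0.048,0.349,0.272],100],
    [[1.17,33.5,-7],[0.048,0.349,0.272],100],
    [[1.17,33.5,-7],[0.048,0.349,0.272],100],
    [[1.17,33.5,-7],[0.048,0.349,0.272],100],
  ],
)

```text
clock: 11.68
position: [0.4865, 0.263, 0.2096]
tool_rot: [-3.14, -0.002, 2.842]
force: [-0.1, 0.1, -0.0]
grip_width: 0.0856
finger_force: 0.0
```

```bash
python3 st.py; python3 - <<'E'
from g import *
rel([.488,.263,.114],tool(-.3,0),'grasp')
im,W=cloud('side'); save('s3',im,(260,90,420,230),4); np.savez('side2',im=im,W=W)
im,W=cloud('top'); np.savez('top2',im=im,W=W)
E
```

```text
11.6833 [ 0.05  0.58 -0.93  1.78  0.53  1.06  0.19] [0.4865 0.263  0.2096] [-3.1405e+00 -2.3000e-03  2.8420e+00] F [-0.1  0.1 -0. ] M [ 0.   -0.05  0.  ] 0.08558201670657883 0.0
grasp shift cm [-0.16  0.05  9.56] turn [-0.001 -0.002  0.   ]
```

View pics/s3.png

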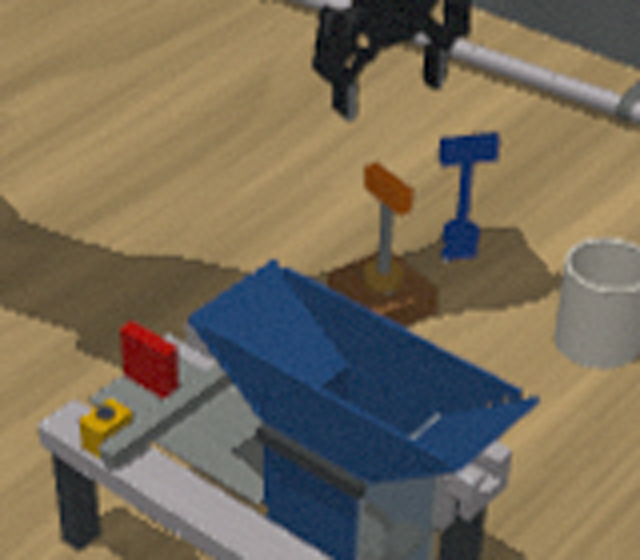

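The crop confirms the target. The orange-grip bolt stands in the wooden block at (388,190) directly under the open gripper, the blue look-alike is clear to the right at (468,150), and the bar rests on the yellow stop.

Request:
move_arm(
  series=[
    [[-0.1,0,3],[0,0,0],100],
    [[-0.1,0,6],[0,0,0],100],
    [[-0.1,0,8],[0,0,0],100],
    [[-0.1,0,9.4],[0,0,0],100],
    [[-0.1,0,9.4],[0,0,0],60],
    [[-0.1,0,9.4],[0,0,0],30],
    [[-0.1,0,9.4],[0,0,0],0],
    [[-0.1,0,9.4],[0,0,0],0],
    [[-0.1,0,9.4],[0,0,0],0],
    [[-0.1,0,9.4],[0,0,0],0],
  ],
  squeeze=40,
)

```text
clock: 12.62
position: [0.4881, 0.263, 0.1167]
tool_rot: [3.141, -0.001, 2.841]
force: [4.1, 5.9, 3.2]
grip_width: 0.0136
finger_force: 41.8
```

```bash
python3 st.py; cat > bar.py <<'E'
from h import *
# cross-bar back edge, top view, using depth+gray: pts z .14-.157 low saturation
for n in('top','side'):
    D=np.load(n+'2.npz'); W=D['W'];h=cv2.cvtColor(D['im'],cv2.COLOR_RGB2HSV);x,y,z=np.moveaxis(W,-1,0)
    b=(abs(z-.15)<.006)&(h[...,1]<60)&(x>.5)&(x<.62)&(y<.07)&(y>-.18)
    k=W[b]; 
    c=np.polyfit(k[:,1],k[:,0],1); print(n,len(k),'centre x at y=.03,-.141:',np.polyval(c,[.03,-.141]).round(4),'slope',c[0].round(4),cv2.minAreaRect(k[:,:2].astype(np.float32)*1000))
E
python3 bar.py
```

```text
12.6167 [-0.01  0.7  -0.84  1.86  0.66  0.9   0.09] [0.4881 0.263  0.1167] [ 3.141e+00 -7.000e-04  2.841e+00] F [4.1 5.9 3.2] M [ 1.48 -0.97  0.  ] 0.013598033998947967 41.771864891052246
top 367 centre x at y=.03,-.141: [0.5495 0.5463] slope 0.019 ((548.0230102539062, -52.882301330566406), (211.88134765625, 15.93249797821045), 88.63561248779297)
side 173 centre x at y=.03,-.141: [0.5538 0.5508] slope 0.0177 ((550.1466064453125, -97.61311340332031), (130.27816772460938, 22.035503387451172), 89.8800048828125)
```

```bash
python3 - <<'E'
from g import *
R=tool(-.0245,0)
rel([.488,.263,.285],tool(-.3,0),'lift');rel([.618,.0297,.285],R,'over'); print(R.as_euler('xyz'))
E
```

```text
lift shift cm [  0.02   0.   -16.83] turn [ 0.001 -0.001 -0.001]
over shift cm [-19.3  -18.43 -16.85] turn [ 0.001 -0.001 -0.276]
[3.14159265 0.         3.11709265]
```

Request:
move_arm(
  series=[
    [[0,0,-1.5],[0,0,0],0],
    [[0,0,-4],[0,0,0],0],
    [[0,0,-7.5],[0,0,0],0],
    [[0,0,-11],[0,0,0],0],
    [[0,0,-14.5],[0,0,0],0],
    [[-1,-1,-16.8],[0,0,0],0],
    [[-3,-3,-16.8],[0,0,-0.04],0],
    [[-5.5,-5.5,-16.8],[0,0,-0.08],0],
    [[-8,-8,-16.8],[0,0,-0.12],0],
    [[-10.5,-10.5,-16.8],[0,0,-0.16],0],
    [[-13,-13,-16.8],[0,0,-0.2],0],
    [[-15.5,-15.5,-16.8],[0,0,-0.24],0],
    [[-17.5,-17.2,-16.8],[0,0,-0.276],0],
    [[-19,-18.2,-16.8],[0,0,-0.276],0],
    [[-19.3,-18.43,-16.8],[0,0,-0.276],0],
    [[-19.3,-18.43,-16.8],[0,0,-0.276],0],
    [[-19.3,-18.43,-16.8],[0,0,-0.276],0],
  ],
)

```text
clock: 14.03
position: [0.6172, 0.0306, 0.2844]
tool_rot: [3.141, -0.002, 3.118]
force: [-0.5, 0.6, -1.4]
grip_width: 0.0135
finger_force: 39.8
```

```bash
python3 st.py; python3 - <<'E'
from g import *
rel([.618,.0297,.222],tool(-.0245,0),'down')
im,W=cloud('side'); save('s4',im,(260,80,420,230),4)
im,W=cloud('top'); save('t4',im,(260,130,380,250),4)
x,y,z=np.moveaxis(W,-1,0)
E
```

```text
14.0333 [ 0.48  0.63 -0.99  1.52  0.54  1.29  0.96] [0.6172 0.0306 0.2844] [ 3.1409e+00 -1.8000e-03  3.1180e+00] F [-0.5  0.6 -1.4] M [ 0.04 -0.02  0.  ] 0.013487083171315594 39.829482436180115
down shift cm [-0.09 -0.09  6.24] turn [ 0.001 -0.002  0.001]
```

View pics/s4.png

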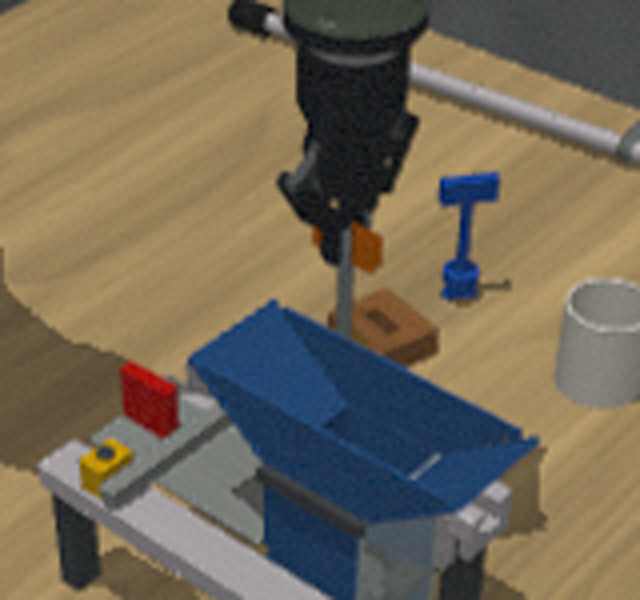

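Request:
move_arm(
  series=[
    [[-0.09,-0.09,1.5],[0,0,0],0],
    [[-0.09,-0.09,3],[0,0,0],0],
    [[-0.09,-0.09,4],[0,0,0],0],
    [[-0.09,-0.09,4.5],[0,0,0],0],
    [[-0.09,-0.09,4.8],[0,0,0],0],
    [[-0.09,-0.09,5.1],[0,0,0],0],
    [[-0.09,-0.09,5.1],[0,0,0],0],
  ],
)

```text
clock: 14.72
position: [0.6186, 0.0289, 0.2327]
tool_rot: [3.141, -0.002, 3.117]
force: [-0.2, -0.2, -1.9]
grip_width: 0.0131
finger_force: 39.8
```

```bash
python3 st.py
```

```text
14.7167 [ 0.46  0.68 -0.97  1.58  0.59  1.2   0.93] [0.6186 0.0289 0.2327] [ 3.1414e+00 -1.6000e-03  3.1175e+00] F [-0.2 -0.2 -1.9] M [-0.02 -0.05 -0.  ] 0.01314561987433583 39.79023456573486
```

Request:
move_arm(
  series=[
    [[0,0.06,0.4],[0,0,0],0],
    [[0,0.06,0.8],[0,0,0],0],
    [[0,0.06,1.1],[0,0,0],0],
    [[0,0.06,1.4],[0,0,0],0],
    [[0,0.06,1.6],[0,0,0],0],
    [[0,0.06,1.6],[0,0,0],0],
  ],
)

```text
clock: 15.22
position: [0.6187, 0.0296, 0.2167]
tool_rot: [3.141, -0.001, 3.117]
force: [-0.4, 0.1, -3.0]
grip_width: 0.0131
finger_force: 39.8
```

```bash
python3 st.py
```

```text
15.2167 [ 0.46  0.69 -0.96  1.6   0.6   1.17  0.92] [0.6187 0.0296 0.2167] [ 3.1411e+00 -1.3000e-03  3.1174e+00] F [-0.4  0.1 -3. ] M [-0.01 -0.04 -0.  ] 0.013130646744816645 39.84508752822876
```

Request:
move_arm(
  series=[
    [[0,0,0.05],[0,0,0],0],
    [[0,0,0.1],[0,0,0],0],
    [[0,0,0.15],[0,0,0],0],
    [[0,0,0.15],[0,0,0],0],
    [[0,0,0.15],[0,0,0],0],
  ],
)

```text
clock: 15.63
position: [0.619, 0.0297, 0.2165]
tool_rot: [3.141, -0.0, 3.117]
force: [-3.1, -0.0, 15.2]
grip_width: 0.0133
finger_force: 42.6
```

```bash
python3 st.py
```

```text
15.6333 [ 0.46  0.69 -0.96  1.6   0.6   1.17  0.92] [0.619  0.0297 0.2165] [ 3.1413e+00 -1.0000e-04  3.1173e+00] F [-3.1 -0.  15.2] M [-0.13  1.08  0.05] 0.013349057024925233 42.57514178752899
```

Request:
move_arm(
  series=[
    [[0,0,-0.08],[0,0,0],0],
    [[0,0,-0.08],[0,0,0],0],
    [[0.4,0,-0.08],[0,0,0],0],
    [[0.8,0,-0.08],[0,0,0],0],
    [[1.2,0,-0.08],[0,0,0],0],
    [[1.6,0,-0.08],[0,0,0],0],
    [[2.0,0,-0.08],[0,0,0],0],
    [[2.4,0,-0.08],[0,0,0],0],
    [[2.8,0,-0.08],[0,0,0],0],
    [[3.1,0,-0.08],[0,0,0],0],
    [[3.1,0,-0.08],[0,0,0],0],
  ],
)

```text
clock: 16.55
position: [0.5873, 0.0301, 0.2163]
tool_rot: [-3.142, -0.001, 3.117]
force: [1.6, 0.7, 7.4]
grip_width: 0.0133
finger_force: 42.1
```

```bash
python3 st.py
```

```text
16.55 [ 0.49  0.65 -0.98  1.68  0.59  1.13  0.9 ] [0.5873 0.0301 0.2163] [-3.1415e+00 -1.4000e-03  3.1173e+00] F [1.6 0.7 7.4] M [ 0.1  -0.37 -0.15] 0.013310748795420506 42.06395208835602
```

Request:
move_arm(
  series=[
    [[0.15,0,0],[0,0,0],0],
    [[0.3,0,0],[0,0,0],0],
    [[0.45,0,0],[0,0,0],0],
    [[0.6,0,0],[0,0,0],0],
    [[0.6,0,0],[0,0,0],0],
  ],
)

```text
clock: 16.97
position: [0.5816, 0.0302, 0.2163]
tool_rot: [3.142, -0.001, 3.117]
force: [3.3, -0.3, 5.5]
grip_width: 0.0136
finger_force: 41.9
```

```bash
python3 st.py
```

```text
16.9667 [ 0.5   0.64 -0.98  1.7   0.58  1.12  0.89] [0.5816 0.0302 0.2163] [ 3.1415e+00 -1.2000e-03  3.1172e+00] F [ 3.3 -0.3  5.5] M [ 0.08 -0.9  -0.01] 0.013621567415853903 41.921029686927795
```

Request:
move_arm(
  series=[
    [[0.1,0,0],[0,0,0],0],
    [[0.2,0,0],[0,0,0],0],
    [[0.3,0,0],[0,0,0],0],
    [[0.3,0,0],[0,0,0],0],
  ],
)

```text
clock: 17.3
position: [0.5787, 0.0303, 0.2163]
tool_rot: [3.141, -0.001, 3.117]
force: [2.9, 0.6, 6.4]
grip_width: 0.0133
finger_force: 41.9
```

```bash
python3 st.py
```

```text
17.3 [ 0.5   0.64 -0.98  1.7   0.58  1.12  0.89] [0.5787 0.0303 0.2163] [ 3.1414e+00 -1.1000e-03  3.1171e+00] F [2.9 0.6 6.4] M [ 0.08 -1.16  0.02] 0.0132825736815774 41.85638666152954
```

Request:
move_arm(
  series=[
    [[0.1,0,0],[0,0,0],0],
    [[0.2,0,0],[0,0,0],0],
    [[0.3,0,0],[0,0,0],0],
    [[0.3,0,0],[0,0,0],0],
  ],
)

```text
clock: 17.63
position: [0.5757, 0.0304, 0.2162]
tool_rot: [3.141, -0.001, 3.117]
force: [2.8, -0.0, 7.1]
grip_width: 0.0133
finger_force: 41.8
```

```bash
python3 st.py; python3 - <<'E'
from h import *
im,W=cloud('top'); save('t5',im,(280,170,380,245),6)
E
```

```text
17.6333 [ 0.5   0.63 -0.98  1.71  0.58  1.12  0.89] [0.5757 0.0304 0.2162] [ 3.1415e+00 -1.1000e-03  3.1172e+00] F [ 2.8 -0.   7.1] M [ 0.05 -1.17  0.02] 0.013346384207012355 41.84965789318085
```

View pics/t5.png

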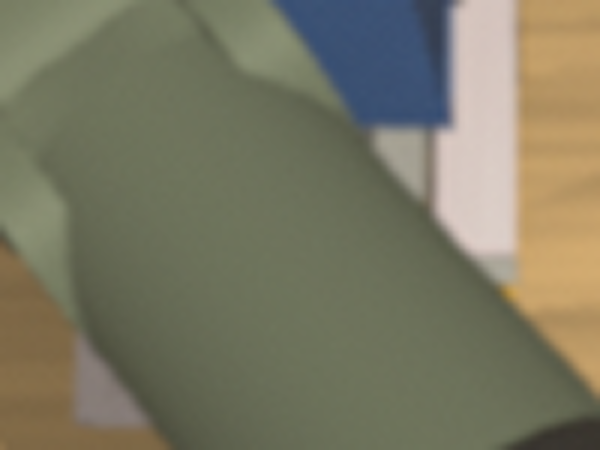

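The arm hides the bolt in this view, but the bar's right end at (500,265) is still against the stop. I'll keep sliding gently.

Request:
move_arm(
  series=[
    [[0.1,0,0],[0,0,0],0],
    [[0.2,0,0],[0,0,0],0],
    [[0.2,0,0],[0,0,0],0],
  ],
)

```text
clock: 17.93
position: [0.5737, 0.0304, 0.2162]
tool_rot: [3.142, -0.001, 3.117]
force: [3.6, 0.3, 5.4]
grip_width: 0.013
finger_force: 41.9
```

```bash
python3 st.py
```

```text
17.9333 [ 0.51  0.63 -0.98  1.72  0.58  1.11  0.89] [0.5737 0.0304 0.2162] [ 3.1415e+00 -1.1000e-03  3.1172e+00] F [3.6 0.3 5.4] M [ 0.01 -1.19  0.01] 0.012995800063630778 41.85059309005737
```

Request:
move_arm(
  series=[
    [[0.1,0,0],[0,0,0],0],
    [[0.2,0,0],[0,0,0],0],
    [[0.2,0,0],[0,0,0],0],
  ],
)

```text
clock: 18.18
position: [0.5717, 0.0305, 0.2162]
tool_rot: [3.141, -0.001, 3.117]
force: [4.0, -0.5, 5.9]
grip_width: 0.0133
finger_force: 41.8
```

```bash
python3 st.py
```

```text
18.1833 [ 0.51  0.63 -0.99  1.72  0.58  1.11  0.89] [0.5717 0.0305 0.2162] [ 3.1415e+00 -1.1000e-03  3.1172e+00] F [ 4.  -0.5  5.9] M [ 0.04 -1.13  0.01] 0.013291452083575576 41.84992790222168
```

Request:
move_arm(
  series=[
    [[0.1,0,0],[0,0,0],0],
    [[0.2,0,0],[0,0,0],0],
    [[0.3,0,0],[0,0,0],0],
    [[0.3,0,0],[0,0,0],0],
  ],
)

```text
clock: 18.52
position: [0.5687, 0.0306, 0.2163]
tool_rot: [3.141, -0.001, 3.117]
force: [4.3, -0.1, 5.7]
grip_width: 0.0134
finger_force: 41.8
```

```bash
python3 st.py; python3 - <<'E'
from h import *
im,W=cloud('side'); save('s6',im,(280,110,400,210),6); np.savez('side2',im=im,W=W)
E
```

```text
18.5167 [ 0.51  0.62 -0.99  1.73  0.58  1.11  0.89] [0.5687 0.0306 0.2163] [ 3.1414e+00 -1.1000e-03  3.1172e+00] F [ 4.3 -0.1  5.7] M [ 0.12 -1.14  0.03] 0.013401482415714214 41.84643030166626
```

View pics/s6.png

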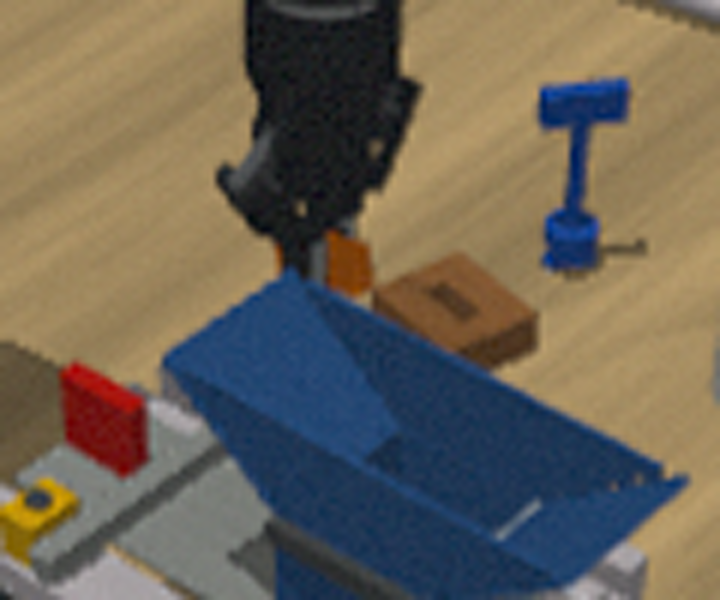

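The side crop shows the grip bar sitting off-centre in the pads towards +x (orange longer on the right, at (345,262)), so contact comes later than the TCP position suggests. The bar is still on the stop.

Request:
move_arm(
  series=[
    [[0.1,0,0],[0,0,0],0],
    [[0.2,0,0],[0,0,0],0],
    [[0.3,0,0],[0,0,0],0],
    [[0.3,0,0],[0,0,0],0],
  ],
)

```text
clock: 18.9
position: [0.5657, 0.0306, 0.2162]
tool_rot: [3.141, -0.001, 3.117]
force: [3.0, 1.0, 5.9]
grip_width: 0.0132
finger_force: 41.8
```

```bash
python3 st.py
```

```text
18.9 [ 0.51  0.62 -0.99  1.74  0.57  1.11  0.88] [0.5657 0.0306 0.2162] [ 3.1414e+00 -1.2000e-03  3.1172e+00] F [3.  1.  5.9] M [ 0.06 -1.12 -0.01] 0.013235446995784158 41.84379816055298
```

Request:
move_arm(
  series=[
    [[0.1,0,0],[0,0,0],0],
    [[0.2,0,0],[0,0,0],0],
    [[0.3,0,0],[0,0,0],0],
    [[0.3,0,0],[0,0,0],0],
  ],
)

```text
clock: 19.23
position: [0.5627, 0.0307, 0.2163]
tool_rot: [3.141, -0.001, 3.117]
force: [4.0, 1.2, 5.3]
grip_width: 0.0131
finger_force: 41.8
```

```bash
python3 st.py; python3 - <<'E'
from h import *
# grip bar extent along x seen from side/top, vs TCP
for n in('side','top'):
    im,W=cloud(n);h=cv2.cvtColor(im,cv2.COLOR_RGB2HSV);x,y,z=np.moveaxis(W,-1,0)
    m=(h[...,0]<18)&(h[...,1]>150)&(z>.2)&(z<.26)&(x>.5)&(x<.65)&(y>0)&(y<.07)
    k=W[m]
    if len(k): print(n,len(k),np.percentile(k,[2,50,98],axis=0).round(4).tolist())
    st=(abs(z-.15)<.007)&(h[...,1]<60)&(x>.5)&(x<.6)&(y<-.02)&(y>-.18); k=W[st]; print('bar',len(k),np.median(k,0).round(4))
E
```

```text
19.2333 [ 0.52  0.62 -0.99  1.75  0.57  1.1   0.88] [0.5627 0.0307 0.2163] [ 3.1414e+00 -1.1000e-03  3.1173e+00] F [4.  1.2 5.3] M [ 0.04 -1.16 -0.06] 0.01312527987240031 41.846147775650024
side 73 [[0.5403, 0.0196, 0.2231], [0.5849, 0.0238, 0.2396], [0.595, 0.0355, 0.249]]
bar 187 [ 0.5527 -0.1034  0.1486]
bar 42 [ 0.5479 -0.144   0.1518]
```

Request:
move_arm(
  series=[
    [[0,0,-0.05],[0,0,0],0],
    [[0,0,-0.1],[0,0,0],0],
    [[0,0,-0.1],[0,0,0],0],
  ],
)

```text
clock: 19.58
position: [0.5619, 0.0305, 0.2167]
tool_rot: [-3.141, -0.003, 3.117]
force: [0.9, 0.3, -1.1]
grip_width: 0.0134
finger_force: 40.8
```

```bash
python3 st.py; python3 - <<'E'
from h import *
D=np.load('side2.npz');im,W=D['im'],D['W']
im2,W2=cloud('side'); save('s7',im2,(280,110,400,210),6); np.savez('side3',im=im2,W=W2)
for im,W in((im,W),(im2,W2)):
    h=cv2.cvtColor(im,cv2.COLOR_RGB2HSV);x,y,z=np.moveaxis(W,-1,0)
    m=(h[...,0]<18)&(h[...,1]>150)&(z>.2)&(z<.27)&(x>.5)&(x<.65)&(y>-.01)&(y<.07)
    v,u=np.where(m)
    for c in range(u.min(),u.max()+1):
        q=v[u==c]
        if len(q): print(c,q.min(),q.max(),W[q.min(),c].round(3),W[q.max(),c].round(3))
    print()
E
```

```text
19.5833 [ 0.52  0.61 -0.99  1.75  0.57  1.1   0.88] [0.5619 0.0305 0.2167] [-3.1413 -0.0034  3.1172] F [ 0.9  0.3 -1.1] M [ 0.05 -0.06 -0.02] 0.013381791378415867 40.837170481681824
326 151 154 [0.549 0.021 0.233] [0.549 0.021 0.221]
334 149 156 [0.574 0.029 0.248] [0.58  0.022 0.228]
335 148 157 [0.573 0.035 0.247] [0.585 0.021 0.227]
336 148 157 [0.573 0.039 0.245] [0.586 0.024 0.226]
337 150 158 [0.585 0.03  0.248] [0.591 0.022 0.226]
338 150 158 [0.587 0.031 0.249] [0.594 0.024 0.226]
339 150 158 [0.592 0.03  0.251] [0.6   0.021 0.231]
340 151 158 [0.597 0.029 0.251] [0.601 0.024 0.229]
341 151 157 [0.598 0.032 0.25 ] [0.601 0.029 0.23 ]

324 150 152 [0.54  0.022 0.232] [0.54  0.022 0.224]
325 151 153 [0.546 0.019 0.233] [0.543 0.023 0.221]
332 148 148 [0.577 0.015 0.26 ] [0.577 0.015 0.26 ]
333 147 156 [0.564 0.037 0.246] [0.578 0.019 0.229]
334 148 156 [0.569 0.035 0.245] [0.583 0.018 0.232]
335 149 157 [0.574 0.034 0.245] [0.582 0.023 0.225]
336 149 157 [0.58 0.03 0.25] [0.586 0.023 0.227]
337 149 157 [0.582 0.033 0.249] [0.591 0.022 0.23 ]
338 150 157 [0.587 0.031 0.249] [0.591 0.027 0.227]
339 150 157 [0.592 0.03  0.251] [0.594 0.028 0.227]
340 155 156 [0.594 0.033 0.232] [0.597 0.03  0.232]
```

```bash
cat > tilt.py <<'E'
from h import *
from scipy.optimize import differential_evolution as DE
p=bot.camera_params('side');f=200/np.tan(np.radians(p['fovy'])/2);Rc=np.array(p['R']);t=np.array(p['t'])
S=4
def hull(c,tl,yaw=-.0245):
    B=np.array([[i,j,k] for i in(-.028,.028) for j in(-.007,.007) for k in(-.013,.013)])
    X=Ro.from_euler('zy',[yaw,tl]).apply(B)+c
    q=X@Rc.T+t; uv=np.c_[q[:,0]/q[:,2]*f+p['cx'],q[:,1]/q[:,2]*f+p['cy']]
    m=np.zeros((100*S,120*S),np.uint8); cv2.fillConvexPoly(m,cv2.convexHull(((uv-[290,100])*S+S/2).astype(np.int32)),1); return m.astype(bool)
def run(im,tcp,name):
    im=cv2.resize(im[100:200,290:410],None,fx=S,fy=S,interpolation=cv2.INTER_CUBIC); h=cv2.cvtColor(im,cv2.COLOR_RGB2HSV)
    o=(h[...,0]<18)&(h[...,1]>140)&(h[...,2]>60)
    o&=cv2.dilate(hull(np.array(tcp)+[0.004,0,.019],0).astype(np.uint8),np.ones((41,41)))>0
    dark=h[...,2]<75   # finger hides the bar here
    def cost(q):
        m=hull(np.array([tcp[0]+q[0],tcp[1],tcp[2]+.019+q[1]]),q[2])
        return (o&~m).sum()+(m&~o&~dark).sum()
    r=DE(cost,[(-.015,.02),(-.012,.012),(-.3,.3)],seed=0,popsize=20,maxiter=60,tol=1e-6)
    print(name,o.sum(),'dx,dz,tilt',r.x.round(4),r.fun, [round(min(cost([a,b,tl]) for a in np.arange(r.x[0]-.006,r.x[0]+.007,.002) for b in np.arange(-.012,.013,.002))) for tl in(-.2,-.1,0,.1,.2)])
a=cv2.imread('pics/s4.png')[...,::-1]; full=np.zeros((400,640,3),np.uint8); full[80:230,260:420]=cv2.resize(a,(160,150),interpolation=cv2.INTER_AREA)
run(full,[.6172,.0306,.2844],'before')
run(np.load('side2.npz')['im'],[.5687,.0306,.2163],'at .5687')
run(np.load('side3.npz')['im'],[.5619,.0305,.2167],'now')
E
python3 tilt.py
```

```text
before 1475 dx,dz,tilt [-0.0003 -0.0031  0.0537] 397.0 [576, 473, 446, 444, 523]
at .5687 1692 dx,dz,tilt [ 0.0011  0.0003 -0.0685] 879.0 [953, 928, 921, 986, 1004]
now 1512 dx,dz,tilt [ 0.0008 -0.0006 -0.1027] 620.0 [676, 665, 692, 736, 783]
```

Request:
move_arm(
  series=[
    [[-0.4,0,0],[0,0,0],0],
    [[-0.8,0,0],[0,0,0],0],
    [[-1.2,0,0],[0,0,0],0],
    [[-1.6,0,0],[0,0,0],0],
    [[-1.8,0,0],[0,0,0],0],
    [[-1.8,0,0],[0,0,0],0],
    [[-1.8,0,0],[0,0,0],40],
    [[-1.8,0,0],[0,0,0],40],
    [[-1.8,0,0],[0,0,0],40],
    [[-1.8,0,0],[0,0,0],40],
    [[-1.8,0,0],[0,0,0],40],
  ],
)

```text
clock: 20.55
position: [0.5806, 0.0302, 0.2171]
tool_rot: [3.142, -0.002, 3.117]
force: [0.4, -0.1, 0.2]
grip_width: 0.0347
finger_force: 0.0
```

```bash
python3 st.py; sed -i '/^run/d;/^a=/d' tilt.py; cat >> tilt.py <<'E'
im,W=cloud('side'); run(im,bot.observe()['position'],'cur')
x,y,z=np.moveaxis(W,-1,0);h=cv2.cvtColor(im,cv2.COLOR_RGB2HSV)
m=(h[...,0]<18)&(h[...,1]>150)&(z>.2)&(z<.27)&(x>.5)&(x<.65)&(y>-.01)&(y<.07);k=W[m]
print('bar x',np.percentile(k[:,0],[2,98]).round(4),'top right z',np.percentile(k[k[:,0]>np.percentile(k[:,0],70)][:,2],[5,95]).round(4))
E
python3 tilt.py
```

```text
20.55 [ 0.5   0.64 -0.98  1.7   0.58  1.13  0.89] [0.5806 0.0302 0.2171] [ 3.1416e+00 -1.5000e-03  3.1172e+00] F [ 0.4 -0.1  0.2] M [0.01 0.   0.05] 0.034716468591015966 0.0
cur 2453 dx,dz,tilt [ 0.02   -0.0005  0.0574] 561.0 [564, 480, 400, 390, 450]
bar x [0.578  0.6214] top right z [0.226  0.2486]
```

Request:
move_arm(
  series=[
    [[-0.5,0,0],[0,0,0],40],
    [[-1,0,0],[0,0,0],40],
    [[-1.6,0,0],[0,0,0],40],
    [[-1.6,0,0],[0,0,0],40],
    [[-1.6,0,0],[0,0,0],0],
    [[-1.6,0,0],[0,0,0],0],
    [[-1.6,0,0],[0,0,0],0],
    [[-1.6,0,0],[0,0,0],0],
  ],
  squeeze=110,
)

```text
clock: 21.27
position: [0.5966, 0.03, 0.2171]
tool_rot: [3.141, -0.002, 3.117]
force: [-0.0, 0.3, 0.9]
grip_width: 0.0125
finger_force: 107.2
```

```bash
python3 st.py; python3 tilt.py
```

```text
21.2667 [ 0.48  0.66 -0.97  1.66  0.59  1.15  0.9 ] [0.5966 0.03   0.2171] [ 3.1414e+00 -1.6000e-03  3.1174e+00] F [-0.   0.3  0.9] M [ 0.12 -0.05 -0.04] 0.012483798956330004 107.18141198158264
cur 2438 dx,dz,tilt [ 0.02   -0.0003 -0.083 ] 884.0 [876, 806, 810, 871, 952]
bar x [0.5737 0.6274] top right z [0.2234 0.2451]
```

Request:
move_arm(
  series=[
    [[0.4,0,0],[0,0,0],0],
    [[0.8,0,0],[0,0,0],0],
    [[1.1,0,0],[0,0,0],0],
    [[1.2,0,0],[0,0,0],0],
    [[1.2,0,0],[0,0,0],0],
  ],
)

```text
clock: 21.73
position: [0.5842, 0.03, 0.2171]
tool_rot: [-3.141, -0.002, 3.117]
force: [0.1, 0.3, 1.3]
grip_width: 0.0121
finger_force: 107.2
```

```bash
python3 st.py
```

```text
21.7333 [ 0.49  0.65 -0.98  1.69  0.58  1.13  0.9 ] [0.5842 0.03   0.2171] [-3.1414e+00 -2.0000e-03  3.1173e+00] F [0.1 0.3 1.3] M [ 0.09 -0.09 -0.04] 0.012066963138243238 107.22784638404846
```

Request:
move_arm(
  series=[
    [[0.1,0,0],[0,0,0],0],
    [[0.2,0,0],[0,0,0],0],
    [[0.2,0,0],[0,0,0],0],
  ],
)

```text
clock: 21.98
position: [0.5826, 0.0302, 0.2171]
tool_rot: [3.142, -0.002, 3.117]
force: [1.7, 0.1, 2.3]
grip_width: 0.0124
finger_force: 107.4
```

```bash
python3 st.py
```

```text
21.9833 [ 0.5   0.64 -0.98  1.69  0.58  1.13  0.89] [0.5826 0.0302 0.2171] [ 3.1415e+00 -1.5000e-03  3.1172e+00] F [1.7 0.1 2.3] M [-0.07 -0.64 -0.  ] 0.012424630941300696 107.38100409507751
```

Request:
move_arm(
  series=[
    [[0.05,0,0],[0,0,0],0],
    [[0.1,0,0],[0,0,0],0],
    [[0.1,0,0],[0,0,0],0],
  ],
)

```text
clock: 22.23
position: [0.5817, 0.0302, 0.2171]
tool_rot: [3.141, -0.001, 3.117]
force: [3.5, -0.5, 2.5]
grip_width: 0.0125
finger_force: 107.4
```

```bash
python3 st.py
```

```text
22.2333 [ 0.5   0.64 -0.98  1.7   0.58  1.13  0.89] [0.5817 0.0302 0.2171] [ 3.1414e+00 -1.4000e-03  3.1172e+00] F [ 3.5 -0.5  2.5] M [-0.06 -0.86  0.05] 0.012475058381129708 107.40960001945496
```

Request:
move_arm(
  series=[
    [[0.05,0,0],[0,0,0],0],
    [[0.1,0,0],[0,0,0],0],
    [[0.1,0,0],[0,0,0],0],
  ],
)

```text
clock: 22.48
position: [0.5806, 0.0303, 0.2171]
tool_rot: [3.141, -0.002, 3.117]
force: [2.7, 0.0, 2.4]
grip_width: 0.0119
finger_force: 107.4
```

```bash
python3 st.py
```

```text
22.4833 [ 0.5   0.64 -0.98  1.7   0.58  1.13  0.89] [0.5806 0.0303 0.2171] [ 3.1414e+00 -1.5000e-03  3.1173e+00] F [2.7 0.  2.4] M [ 0.02 -0.92 -0.02] 0.011915838183364346 107.43375420570374
```

Request:
move_arm(
  series=[
    [[-0.1,0,0],[0,0,0],0],
    [[-0.15,0,0],[0,0,0.1],0],
    [[-0.15,0,0],[0,0,0.2],0],
    [[-0.15,0,0],[0,0,0.3],0],
    [[-0.15,0,0],[0,0,0.4],0],
    [[-0.15,0,0],[0,0,0.4],0],
  ],
  squeeze=45,
)

```text
clock: 22.98
position: [0.5819, 0.0308, 0.2171]
tool_rot: [-3.141, -0.002, 2.713]
force: [1.4, 2.8, 2.0]
grip_width: 0.0122
finger_force: 107.3
```

```bash
python3 st.py
```

```text
22.9833 [ 0.44  0.61 -0.89  1.7   0.52  1.09  0.54] [0.5819 0.0308 0.2171] [-3.1413e+00 -2.0000e-03  2.7126e+00] F [1.4 2.8 2. ] M [ 0.95 -0.33 -0.01] 0.012242937818928202 107.32185244560242
```

Request:
move_arm(
  series=[
    [[0,0.12,0],[0,0,0.12],0],
    [[0,0.17,0],[0,0,0.24],0],
    [[0,0.21,0],[0,0,0.36],0],
    [[-0.01,0.25,0],[0,0,0.48],0],
    [[-0.02,0.29,0],[0,0,0.6],0],
    [[-0.02,0.29,0],[0,0,0.6],0],
  ],
)

```text
clock: 23.48
position: [0.5832, 0.0336, 0.2172]
tool_rot: [-3.14, -0.002, 2.115]
force: [0.1, 3.2, 3.9]
grip_width: 0.0125
finger_force: 107.7
```

```bash
python3 st.py
```

```text
23.4833 [ 0.35  0.56 -0.74  1.7   0.43  1.05  0.01] [0.5832 0.0336 0.2172] [-3.1401e+00 -1.6000e-03  2.1151e+00] F [0.1 3.2 3.9] M [ 1.32 -0.09 -0.07] 0.012502050808327845 107.65109181404114
```

Request:
move_arm(
  series=[
    [[0.08,0.1,0],[0,0,0.12],0],
    [[0.09,0.15,0],[0,0,0.24],0],
    [[0.09,0.2,0],[0,0,0.36],0],
    [[0.09,0.24,0],[0,0,0.48],0],
    [[0.09,0.24,0],[0,0,0.57],0],
    [[0.09,0.24,0],[0,0,0.57],0],
  ],
)

```text
clock: 23.98
position: [0.5845, 0.0351, 0.2171]
tool_rot: [-3.139, 0.0, 1.549]
force: [-1.8, 1.9, 8.6]
grip_width: 0.0124
finger_force: 108.5
```

```bash
python3 st.py;python3 - <<'E'
from h import *
for n in('side','top'):
    im,W=cloud(n);h=cv2.cvtColor(im,cv2.COLOR_RGB2HSV);x,y,z=np.moveaxis(W,-1,0)
    m=(h[...,0]<18)&(h[...,1]>150)&(z>.2)&(z<.27)&(x>.5)&(x<.65)&(y>-.04)&(y<.1);k=W[m]
    if len(k): print(n,len(k),np.percentile(k,[2,98],axis=0).round(4).tolist())
E
```

```text
23.9833 [ 0.26  0.53 -0.61  1.7   0.35  1.02 -0.49] [0.5845 0.0351 0.2171] [-3.1386e+00  2.0000e-04  1.5485e+00] F [-1.8  1.9  8.6] M [0.61 0.81 0.01] 0.012431302379818375 108.51453065872192
side 39 [[0.5758, 0.0044, 0.2348], [0.5932, 0.032, 0.2496]]
```

Request:
move_arm(
  series=[
    [[0,0,0],[0,0,0],40],
    [[0,0,0],[0,0,0],40],
    [[0,0,0],[0,0,0],40],
    [[0,0,0],[0,0,0],40],
    [[0,0,0],[0,0,0],40],
  ],
)

```text
clock: 24.5
position: [0.5849, 0.0346, 0.2168]
tool_rot: [-3.139, -0.0, 1.548]
force: [0.0, -0.5, -0.8]
grip_width: 0.0342
finger_force: 0.0
```

```bash
python3 st.py;python3 - <<'E'
from h import *
im,W=cloud('side'); save('s8',im,(290,120,370,180),8); np.savez('side4',im=im,W=W)
h=cv2.cvtColor(im,cv2.COLOR_RGB2HSV);x,y,z=np.moveaxis(W,-1,0)
m=(h[...,0]<18)&(h[...,1]>150)&(z>.2)&(z<.27)&(x>.5)&(x<.65)&(y>-.04)&(y<.1);k=W[m]
print(len(k),np.percentile(k,[2,98],axis=0).round(4).tolist()); q=k[k[:,2]>.24]; print(len(q),cv2.minAreaRect(q[:,:2].astype(np.float32)*1000),np.polyfit(q[:,1],q[:,2],1))
E
```

```text
24.5 [ 0.26  0.54 -0.61  1.7   0.35  1.02 -0.49] [0.5849 0.0346 0.2168] [-3.1393 -0.      1.5483] F [ 0.  -0.5 -0.8] M [-0.05  0.02 -0.02] 0.03415145387904882 0.0
72 [[0.5669, 0.0024, 0.2274], [0.5942, 0.0454, 0.2476]]
48 ((585.9650268554688, 23.712858200073242), (14.642393112182617, 46.53839111328125), 0.09548933804035187) [-0.0011843   0.24433724]
```

Request:
move_arm(
  series=[
    [[0,0,-1],[0,0,0],45],
    [[0,0,-3],[0,0,0],45],
    [[0,0,-6],[0,0,0],45],
    [[0,0,-9],[0,0,0],45],
    [[0,4,-10],[0,0,0],45],
    [[2,6,-10],[0,0,0],45],
    [[5,6,-10],[0,0,0],45],
    [[9,6,-10],[0,0,0],45],
    [[13,6,-10],[0,0,0],45],
    [[17,6,-10],[0,0,0],45],
    [[17,6,-10],[0,0,0],45],
  ],
)

```text
clock: 25.47
position: [0.6469, 0.2127, 0.3176]
tool_rot: [-3.139, -0.005, 1.557]
force: [-0.8, 1.1, 0.1]
grip_width: 0.0387
finger_force: 0.0
```

```bash
python3 st.py;python3 - <<'E'
from h import *
ims=[]
for n,b in(('top',(290,170,370,230)),('side',(290,120,370,180))):
    im,W=cloud(n);h=cv2.cvtColor(im,cv2.COLOR_RGB2HSV);x,y,z=np.moveaxis(W,-1,0)
    m=(h[...,0]<18)&(h[...,1]>150)&(z>.2)&(z<.27)&(x>.5)&(x<.65)&(y>-.04)&(y<.1);k=W[m]
    q=k[k[:,2]>.235]
    if len(q): print(n,len(q),cv2.minAreaRect(q[:,:2].astype(np.float32)*1000),np.median(q,0).round(4))
    g=(abs(z-.15)<.006)&(h[...,1]<60)&(x>.5)&(x<.62)&(y<.07)&(y>-.18);k=W[g];c=np.polyfit(k[:,1],k[:,0],1);print('bar centre x at slot',np.polyval(c,.03),'at stop',np.polyval(c,-.14))
    s=(h[...,1]>110)&(h[...,0]>18)&(h[...,0]<32)&(z>.155)&(x<.58)&(x>.48)&(y<-.1)&(y>-.2); print('stop',W[s].mean(0).round(4))
    ims.append(cv2.resize(im[b[1]:b[3],b[0]:b[2]],None,fx=5,fy=5,interpolation=cv2.INTER_CUBIC))
save('end',np.hstack(ims))
E
```

```text
25.4667 [-0.04  0.61 -0.63  1.3   0.35  1.34 -0.67] [0.6469 0.2127 0.3176] [-3.1386 -0.0047  1.5568] F [-0.8  1.1  0.1] M [ 0.04  0.01 -0.05] 0.03873014104554984 0.0
top 107 ((580.5948486328125, 26.74432945251465), (54.91936111450195, 13.974696159362793), 85.95503234863281) [0.5801 0.0293 0.247 ]
bar centre x at slot 0.5495558100986834 at stop 0.5464831363189812
stop [ 0.526  -0.1412  0.1616]
side 73 ((587.383544921875, 25.40237808227539), (16.186901092529297, 53.23655700683594), 0.5393033623695374) [0.5894 0.0265 0.2432]
bar centre x at slot 0.554948508445094 at stop 0.5505310898100251
stop [ 0.5323 -0.1433  0.1592]
```

View pics/end.png

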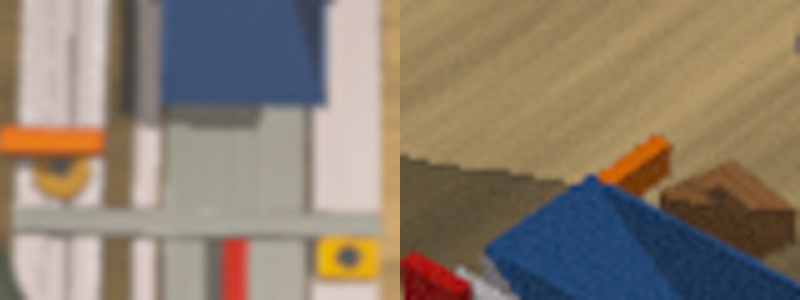

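The bolt is locked square across the slot (orange bar at (50,140) in the top crop). However, its brass collar (60,180) is about 6 mm short of the bar (row 210), and 5 mm is the limit. I'll re-grip, turn it back lengthwise, hold it by the ends so it can't tilt, press properly and lock it again.

```bash
python3 - <<'E'
from g import *
R=Ro.from_euler('xyz',[np.pi,0,1.548])
rel([.585,.0305,.317],R,'over'); rel([.585,.0305,.2168],R,'grip')
E
```

```text
over shift cm [-17.62  -6.01   0.04] turn [-0.002 -0.001  0.003]
grip shift cm [-17.63  -5.99  10.06] turn [-0.002 -0.001  0.003]
```

Request:
move_arm(
  series=[
    [[-4,-2,0],[0,0,0],45],
    [[-8,-4,0],[0,0,0],45],
    [[-12,-6,0],[0,0,0],45],
    [[-16,-6,0],[0,0,0],45],
    [[-17.6,-6,0],[0,0,0],45],
    [[-17.6,-6,1],[0,0,0],45],
    [[-17.6,-6,4],[0,0,0],45],
    [[-17.6,-6,7],[0,0,0],45],
    [[-17.6,-6,9.5],[0,0,0],45],
    [[-17.6,-6,10],[0,0,0],45],
    [[-17.6,-6,10],[0,0,0],45],
    [[-17.6,-6,10],[0,0,0],0],
    [[-17.6,-6,10],[0,0,0],0],
    [[-17.6,-6,10],[0,0,0],0],
  ],
  squeeze=45,
)

```text
clock: 26.73
position: [0.5853, 0.0289, 0.2188]
tool_rot: [-3.141, -0.0, 1.547]
force: [-3.7, -0.5, 8.2]
grip_width: 0.0132
finger_force: 45.4
```

```bash
python3 st.py
```

```text
26.7333 [ 0.27  0.53 -0.61  1.7   0.35  1.02 -0.48] [0.5853 0.0289 0.2188] [-3.1415 -0.      1.547 ] F [-3.7 -0.5  8.2] M [-0.09  1.15 -0.01] 0.013190298013258517 45.37645876407623
```

Request:
move_arm(
  series=[
    [[0,-0.1,-0.08],[0,0,0],0],
    [[0,-0.2,-0.08],[0,0,0],0],
    [[0,-0.3,-0.08],[0,0,0],0],
    [[0,-0.4,-0.08],[0,0,0],0],
    [[0,-0.4,-0.08],[0,0,0],0],
  ],
)

```text
clock: 27.15
position: [0.5817, 0.029, 0.2188]
tool_rot: [3.141, -0.0, 1.547]
force: [2.5, -1.1, 7.5]
grip_width: 0.0134
finger_force: 45.4
```

```bash
python3 st.py
```

```text
27.15 [ 0.28  0.53 -0.61  1.71  0.34  1.02 -0.48] [0.5817 0.029  0.2188] [ 3.1409e+00 -3.0000e-04  1.5471e+00] F [ 2.5 -1.1  7.5] M [-0.17 -0.86 -0.04] 0.013358730086126681 45.353588461875916
```

Request:
move_arm(
  series=[
    [[0,-0.1,-0.06],[0,0,0],0],
    [[0,-0.2,-0.06],[0,0,0],0],
    [[0,-0.3,-0.06],[0,0,0],0],
    [[0,-0.3,-0.06],[0,0,0],0],
  ],
)

```text
clock: 27.48
position: [0.5782, 0.029, 0.2188]
tool_rot: [-3.141, -0.0, 1.547]
force: [3.6, -0.4, 5.7]
grip_width: 0.0134
finger_force: 45.0
```

```bash
python3 st.py
```

```text
27.4833 [ 0.28  0.52 -0.61  1.72  0.34  1.01 -0.48] [0.5782 0.029  0.2188] [-3.1409e+00 -2.0000e-04  1.5472e+00] F [ 3.6 -0.4  5.7] M [-0.08 -1.23 -0.04] 0.013394256608076353 44.99390423297882
```

Request:
move_arm(
  series=[
    [[0,-0.1,-0.04],[0,0,0],0],
    [[0,-0.2,-0.04],[0,0,0],0],
    [[0,-0.2,-0.04],[0,0,0],0],
  ],
)

```text
clock: 27.73
position: [0.5766, 0.029, 0.219]
tool_rot: [-3.142, -0.0, 1.547]
force: [8.0, 0.0, -0.5]
grip_width: 0.0136
finger_force: 44.5
```

```bash
python3 st.py
```

```text
27.7333 [ 0.28  0.52 -0.61  1.72  0.34  1.01 -0.48] [0.5766 0.029  0.219 ] [-3.1416e+00 -4.0000e-04  1.5473e+00] F [ 8.   0.  -0.5] M [-0.07 -2.45  0.01] 0.013553168337577224 44.50275778770447
```

Request:
move_arm(
  series=[
    [[0,0.2,0],[0,0,0],0],
    [[0,0.5,0],[0,0,0],0],
    [[0.02,0.5,0],[0,0,-0.12],0],
    [[0.04,0.5,0],[0,0,-0.24],0],
    [[0.06,0.5,0],[0,0,-0.36],0],
    [[0.08,0.5,0],[0,0,-0.48],0],
    [[0.1,0.5,0],[0,0,-0.6],0],
    [[0.11,0.5,0],[0,0,-0.72],0],
    [[0.12,0.5,0],[0,0,-0.84],0],
    [[0.13,0.5,0],[0,0,-0.96],0],
    [[0.14,0.5,0],[0,0,-1.08],0],
    [[0.15,0.5,0],[0,0,-1.2],0],
    [[0.15,0.5,0],[0,0,-1.32],0],
    [[0.15,0.5,0],[0,0,-1.44],0],
    [[0.15,0.5,0],[0,0,-1.57],0],
    [[0.15,0.5,0],[0,0,-1.57],0],
  ],
)

```text
clock: 29.07
position: [0.5808, 0.0305, 0.2188]
tool_rot: [3.141, -0.002, 3.126]
force: [1.0, -0.9, 8.6]
grip_width: 0.0134
finger_force: 45.9
```

```bash
python3 st.py
```

```text
29.0667 [ 0.5   0.64 -0.98  1.7   0.58  1.13  0.9 ] [0.5808 0.0305 0.2188] [ 3.1410e+00 -2.3000e-03  3.1257e+00] F [ 1.  -0.9  8.6] M [ 0.01 -0.24  0.06] 0.01337120602450861 45.8706271648407
```

Request:
move_arm(
  series=[
    [[0,0,-0.1],[0,0,0],2],
    [[0,0,-0.1],[0,0,0],2],
    [[0.1,0,-0.1],[0,0,0],1],
    [[0.2,0,-0.1],[0,0,0],1],
    [[0.3,0,-0.1],[0,0,0],1],
    [[0.3,0,-0.1],[0,0,0],1],
  ],
  squeeze=110,
)

```text
clock: 29.57
position: [0.5777, 0.0304, 0.2197]
tool_rot: [-3.141, -0.002, 3.117]
force: [0.6, -0.2, -3.7]
grip_width: 0.0123
finger_force: 107.2
```

```bash
python3 st.py
```

```text
29.5667 [ 0.5   0.63 -0.98  1.7   0.57  1.13  0.9 ] [0.5777 0.0304 0.2197] [-3.1415e+00 -1.9000e-03  3.1173e+00] F [ 0.6 -0.2 -3.7] M [ 0.   -0.15  0.03] 0.012305168412963065 107.24423289299011
```

Request:
move_arm(
  series=[
    [[0.1,0,0.03],[0,0,0],1],
    [[0.2,0,0.03],[0,0,0],1],
    [[0.3,0,0.03],[0,0,0],1],
    [[0.3,0,0.03],[0,0,0],1],
  ],
)

```text
clock: 29.9
position: [0.576, 0.0305, 0.2199]
tool_rot: [3.141, 0.001, 3.117]
force: [8.8, -1.1, -4.6]
grip_width: 0.012
finger_force: 107.2
```

```bash
python3 st.py
```

```text
29.9 [ 0.5   0.63 -0.98  1.71  0.57  1.12  0.89] [0.576  0.0305 0.2199] [3.1412e+00 1.0000e-03 3.1170e+00] F [ 8.8 -1.1 -4.6] M [-0.05 -2.58  0.  ] 0.012027651579817103 107.23304629325867
```

Request:
move_arm(
  series=[
    [[0,0,0],[0,0,0],1],
    [[0,0,0],[0,0,0],1],
    [[-0.1,0,0.05],[0,0,0],1],
    [[-0.1,0,0.05],[0,0,0.12],1],
    [[-0.1,0,0.05],[0,0,0.24],1],
    [[-0.1,0,0.05],[0,0,0.36],1],
    [[-0.1,0,0.05],[0,0,0.48],1],
    [[-0.1,0,0.05],[0,0,0.6],1],
    [[-0.1,0,0.05],[0,0,0.72],1],
    [[-0.1,0,0.05],[0,0,0.84],1],
    [[-0.1,0,0.05],[0,0,0.96],1],
    [[-0.1,0,0.05],[0,0,1.08],1],
    [[-0.1,0,0.05],[0,0,1.2],1],
    [[-0.1,0,0.05],[0,0,1.32],1],
    [[-0.1,0,0.05],[0,0,1.44],1],
    [[-0.1,0,0.05],[0,0,1.57],1],
    [[-0.1,0,0.05],[0,0,1.57],1],
  ],
)

```text
clock: 31.32
position: [0.5769, 0.0299, 0.2196]
tool_rot: [3.141, 0.001, 1.538]
force: [5.8, -3.0, -2.4]
grip_width: 0.0116
finger_force: 107.6
```

```bash
python3 st.py
```

```text
31.3167 [ 0.27  0.52 -0.61  1.72  0.34  1.01 -0.49] [0.5769 0.0299 0.2196] [3.1408e+00 7.0000e-04 1.5382e+00] F [ 5.8 -3.  -2.4] M [-0.94 -2.02  0.04] 0.011571881405992957 107.56405234336853
```

Request:
move_arm(
  series=[
    [[0,0.03,0.06],[0,0,0],1],
    [[0,0.03,0.06],[0,0,0],1],
    [[0,0.03,0.06],[0,0,0],40],
    [[0,0.03,0.06],[0,0,0],45],
    [[0,0.03,0.06],[0,0,0],45],
    [[0,0.03,0.06],[0,0,0],45],
    [[0,0,-1],[0,0,0],45],
    [[0,0,-4],[0,0,0],45],
    [[0,0,-7],[0,0,0],45],
    [[0,0,-10],[0,0,0],45],
    [[4,0,-10],[0,0,0],45],
    [[8,2,-10],[0,0,0],45],
    [[12,4,-10],[0,0,0],45],
    [[16,6,-10],[0,0,0],45],
    [[18,6,-10],[0,0,0],45],
    [[18,6,-10],[0,0,0],45],
    [[18,6,-10],[0,0,0],45],
  ],
)

```text
clock: 32.73
position: [0.6398, 0.2112, 0.3191]
tool_rot: [-3.139, -0.001, 1.55]
force: [-0.0, -0.7, 0.2]
grip_width: 0.038
finger_force: 0.0
```

```bash
python3 st.py;python3 - <<'E'
from h import *
for n in('top','side'):
    im,W=cloud(n);h=cv2.cvtColor(im,cv2.COLOR_RGB2HSV);x,y,z=np.moveaxis(W,-1,0)
    m=(h[...,0]<18)&(h[...,1]>150)&(z>.2)&(z<.27)&(x>.5)&(x<.65)&(y>-.04)&(y<.1);k=W[m]
    q=k[k[:,2]>.235]
    if len(q): print(n,len(q),cv2.minAreaRect(q[:,:2].astype(np.float32)*1000),np.median(q,0).round(4))
    g=(abs(z-.15)<.006)&(h[...,1]<60)&(x>.5)&(x<.62)&(y<.07)&(y>-.18);k=W[g];c=np.polyfit(k[:,1],k[:,0],1);print('bar back x at slot',np.polyval(c,.03)+.0075,'at stop',np.polyval(c,-.14))
for r in bot.trace('top','castor1'): print(r['conf'],r['bbox'])
im,W=cloud('top'); print(np.nanpercentile(W[150:166,328:346].reshape(-1,3),[10,50,90],axis=0).round(3).tolist())
E
```

```text
32.7333 [-0.03  0.6  -0.63  1.32  0.35  1.34 -0.68] [0.6398 0.2112 0.3191] [-3.1390e+00 -1.0000e-03  1.5504e+00] F [-0.  -0.7  0.2] M [-0.06 -0.01 -0.02] 0.038029765546138836 0.0
top 102 ((574.6339111328125, 26.9165096282959), (54.13043975830078, 12.480295181274414), 88.90542602539062) [0.5747 0.0265 0.247 ]
bar back x at slot 0.5566382960901812 at stop 0.5464156124946472
side 72 ((580.1170654296875, 29.36180877685547), (15.975547790527344, 57.42904281616211), 3.6903998851776123) [0.5827 0.0283 0.2436]
bar back x at slot 0.5620319896925491 at stop 0.5507577051262302
0.73 [327.0, 151.9, 350.7, 165.2]
[[0.708, -0.1, 0.098], [0.731, -0.077, 0.108], [0.751, -0.054, 0.115]]
```

```bash
python3 -c "
from workcell import bot
print(bot.job_done())"
```

```text
the job is handed in; nothing more can be done
None
```

I handed the job in at about 33 s, and the result of the judging was not shown. At the last check the gate was against the stop, both castors were down and the gripper was clear. The T-bolt was locked across the slot with its collar against the back of the bar (18 mm measured, equal to the collar's radius).

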